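Set out the paint bench

ROBOT

A 7-joint arm with a two-finger parallel gripper is mounted at the origin on the work surface. World frame = base frame: x ahead of the robot, y to its left, z up, the work surface at z = 0. Lengths are in mm, angles in rad, forces in N, time in s.
With the tool pointing down it reaches from about 425 to 925 mm from the base axis. Payload 6.8 kg.
Tool frame: the origin (TCP) lies midway between the tips of the shut fingers; the grasp point (between the pads) lies 19 mm behind it; y points along the fingers, x is the direction in which the jaws open and shut, and the axes are right-handed (so a half turn about y gives the same grasp; the last joint's range is limited). The gripper opens to 85 mm and grips with 20 to 120 N. Pads are 22 mm wide; open, the fingers measure 114 mm over their backs; the gripper's body (76 mm by 85 mm) begins 54 mm behind the grasp point. The pads swing forward as they close: fully open they stand 13 mm farther back than shut.
Start: joints at [-1.342, 0.477, 0.022, 1.555, -0.011, 1.109, -0.083], TCP at [223.063, 637.095, 231.308] pointing down, gripper open.
Joint ranges: [-2.96, 2.96], [-0.34, 2.1], [-1.41, 1.46], [0.24, 2.44], [-1.37, 4.51], [0.17, 1.92], [-2.96, 2.96]. Speed limits (rad/s): [2.39, 2.39, 3.14, 3.14, 3.14, 3.14, 3.14].

INTERFACE

Orientations are given as a unit quaternion [w, x, y, z].
In Python, from bench import telemetry, snapshot, calibration, bot gives the robot as it stands. The module is installed in compiled form; this text tells all that it offers.
- The arm moves only by the tool play_rows, never from a script. Its argument "deltas" is a list of rows, each a list of 7 numbers: the shift along the tool's x, y, z in cm, then the turn, a rotation vector about the tool's x, y, z in rad, then the closure, from -1 (fully open) to 1 (shut), so that 0 is half open. In form: [[tx, ty, tz, wx, wy, wz, jaw], ...]. A call has 1 to 8 rows; each row is the pose to reach, as a shift and turn from the pose commanded when the call began, along the tool's axes at that moment; what a row does not reach only later rows make up. A row lasts 1/10 s, in which the tool goes at most 50 mm and 8.59 degrees, less where a joint would pass 70% of its speed; a pose out of reach is approached as far as the arm can. A call with a gripper value outside its range is refused whole. The fingers move at their own pace and stop on an object; "squeeze" is the grip in N (left out, the last holds). Time passes only in rows, so rows that repeat a pose let the fingers close. It gives the time, the measured TCP pose, the force and the opening at its end, in the units of the state.
- telemetry.get_obs(): the state, without advancing time (a new reading comes with each control period).
- snapshot(name): name is "side" or "top" or "wrist"; returns the picture (384x512x3 uint8, red, green, blue); there is no depth.
- calibration(name): a dict with "camera_matrix" (3x3 intrinsics, pixels), "R" (3x3) and "t" (3): a world point X has camera coordinates R X + t. Camera axes: x right, y down, z forward; pixel columns grow to the right and rows downward; lengths in mm; the calibration is good to about 2 mm. The wrist camera is an equidistant fisheye: a pixel r from the principal point sees the ray r / f radians off the axis. A picture is of the moment at which its call begins: read the wrist's pose just before it. calibration takes no time and is no camera call; for the wrist camera it gives the pose at the moment of the call.
- bot.hand_in(): hands the job in, once; it reports no verdict.
The state is a dict: "t": time; "q": joint angles; "joint_vel": joint speeds; "joint_torque": joint torques, N m; "eef_pos": TCP position; "eef_rot": TCP orientation; "ft_force": force on the tool from outside, world axes, zero at the start; "ft_torque": the same for the moment, N m; "gripper_width": finger opening in mm.
Only numpy, scipy, OpenCV 4.12 (cv2) and the standard library are available. Lean on these libraries where they do the work, as an engineer would, in place of code of your own. Each camera call takes 0.05 s, during which the arm holds its last target. There are 200 camera calls.

TASK

Set out the paint bench for the next session: put the paint blocks lying on the right of the bench into the wooden carrier, one to a compartment and lying flat on its floor, and then slide the loaded carrier along the bench, without lifting it, until it sits squarely in the middle of the blue tape corners. Also stand both fallen paint bottles upright, spout up, inside the shallow metal drip tray (in either order, at any time). Leave the two standing bottles behind the carrier, the brush jar and the tape roll where they are.

Things in the scene. Friction and masses are not known exactly. Their poses are not given: they have to be found in the camera images.
- block1: solid red paint block: a round cake 36 mm in diameter and 16 mm high, 30 g, lying flat on the bench at the start. Origin at its centre (8 mm above what it lies on), z along its axis; either face may be up. May be absent (None): 4 to 6 of the six blocks are there.
- block2: solid yellow paint block: a round cake 36 mm in diameter and 16 mm high, 30 g, lying flat on the bench at the start. Origin at its centre (8 mm above what it lies on), z along its axis; either face may be up. May be absent (None): 4 to 6 of the six blocks are there.
- block3: solid blue paint block: a round cake 36 mm in diameter and 16 mm high, 30 g, lying flat on the bench at the start. Origin at its centre (8 mm above what it lies on), z along its axis; either face may be up. May be absent (None): 4 to 6 of the six blocks are there.
- block4: solid green paint block: a round cake 36 mm in diameter and 16 mm high, 30 g, lying flat on the bench at the start. Origin at its centre (8 mm above what it lies on), z along its axis; either face may be up. May be absent (None): 4 to 6 of the six blocks are there.
- block5: solid orange paint block: a round cake 36 mm in diameter and 16 mm high, 30 g, lying flat on the bench at the start. Origin at its centre (8 mm above what it lies on), z along its axis; either face may be up. May be absent (None): 4 to 6 of the six blocks are there.
- block6: solid purple paint block: a round cake 36 mm in diameter and 16 mm high, 30 g, lying flat on the bench at the start. Origin at its centre (8 mm above what it lies on), z along its axis; either face may be up. May be absent (None): 4 to 6 of the six blocks are there.
- carrier: loose wooden carrier for paint blocks, 128 mm along its x, 180 mm along its y, 0.45 kg (varies). Origin at the centre of its underside. Six open compartments, 52 x 52 mm inside, centred at x = -32, +32 mm and y = -58, 0, +58 mm; floors 6 mm, tops of the 6 mm walls and dividers 20 mm above the underside. A block in one has its centre at 14 mm and tops out at 22 mm.
- carrier_rail (a point): middle of the top edge of the carrier's grip rail, a wooden bar 12 mm thick that runs along the carrier's whole y length between its two rows (at its x = 0), its top 48 mm above the carrier's underside; it can be pinched from above over loaded compartments. Axes as the carrier's.
- tape_marks: four L-shaped corners of blue masking tape stuck flat on the bench, framing the carrier's place with about 4 mm to spare all round. Origin at the centre of the place; the carrier belongs with its origin over this point and its y axis along this y axis (either way round).
- drip_tray: shallow fixed metal tray, 120 mm along its x and 220 mm along its y, with a rim 4 mm thick and 12 mm high all round and a floor 3 mm thick (inside 112 x 212 mm). Origin at the centre of its underside, on the bench.
- bottle1: teal squeeze bottle of paint, 0.42 kg (varies), fallen over on the bench. Origin at the middle of its white screw cap, a cylinder 34 mm in diameter and 20 mm long; x axis along the bottle towards the spout, whose red tip is at x = +40 mm. Square body, 50 x 50 mm, from x = -32 to -130 mm; a 31 mm neck between. Lying, its axis is 25 mm above the bench. Centre of mass 75 mm behind the origin.
- bottle2: magenta squeeze bottle of paint, 0.42 kg (varies), fallen over on the bench. Origin at the middle of its white screw cap, a cylinder 34 mm in diameter and 20 mm long; x axis along the bottle towards the spout, whose red tip is at x = +40 mm. Square body, 50 x 50 mm, from x = -32 to -130 mm; a 31 mm neck between. Lying, its axis is 25 mm above the bench. Centre of mass 75 mm behind the origin.
- bottle1_base (a point): centre of the flat base of the teal bottle, 130 mm behind its origin. Held by the cap and the grip slackened, the bottle swings until this base hangs lowest; standing, the cap's middle is 130 mm above it. Axes as the bottle's.
- bottle2_base (a point): centre of the flat base of the magenta bottle, 130 mm behind its origin. Held by the cap and the grip slackened, the bottle swings until this base hangs lowest; standing, the cap's middle is 130 mm above it. Axes as the bottle's.
- white_bottle: white squeeze bottle that stands upright (50 x 50 mm, 170 mm high), to be left alone. Origin at the centre of its base.
- purple_bottle: purple squeeze bottle that stands upright (50 x 50 mm, 170 mm high), to be left alone. Origin at the centre of its base.
- brush_jar: glass jar of brushes, 72 mm in diameter, 100 mm high (brushes reach to 190 mm), to be left alone. Origin at the centre of its base.
- tape_roll: roll of blue masking tape lying flat, 84 mm in diameter, 24 mm high, to be left alone. Origin at the centre of its underside.
Not all that is in view belongs to the job. Several things look just like the block4: the one meant starts nearest to the robot's base.

How it is judged:
By the outcome, as a careful person would: the job done as asked, in the order asked, and still so for the second after the job is handed in, with the robot touching nothing.
Of block1, block2, block3, block4, block5, block6 only 4 to 6 are there at a start; the rules pass over those that are not, and their reading is None.
At some moment in a run one of carrier, block1, block2, block3, block4, block5, block6 may be knocked a few centimetres aside while the robot is not near it.
Once in a run the grip may slacken for a moment while it holds something.
It also fails if it takes over 210 s, if anything falls off the work surface, if the arm or the gripper's body presses on something with over 40 N, if the wrist force passes 120 N, or if a joint passes its speed limit or range.

## Working session

There is one attempt and no reset: what is moved stays moved. The work goes in short steps, Python scripts to look and compute and a tool call to move; the robot and the scene stay as the last step left them, time stands still between calls to the robot, and variables do not carry over. Pictures are saved under pics/ and viewed, about 12 in all and at most 16, crops included, and the job is handed in when it is done.

Besides the shell and the picture viewer there is one more tool, called after "Request:" by a JSON object that holds its "op" and its "data", one argument or row to a line. play_rows: Moves the arm, as the interface text tells. Its arguments: {"type":"object","properties":{"deltas":{"type":"array"},"squeeze":{"type":"number"}},"required":["deltas"]}

```bash
mkdir -p pics; cat > h.py <<'E'
import numpy as np, cv2
from bench import telemetry, snapshot, calibration, bot
from scipy.spatial.transform import Rotation as R
def save(n,im): cv2.imwrite(f'pics/{n}.png',cv2.cvtColor(im,cv2.COLOR_RGB2BGR))
def ray(c,u,v,fish=False):
    K=c['camera_matrix'];x=(u-K[0,2])/K[0,0];y=(v-K[1,2])/K[1,1]
    if fish:
        r=np.hypot(x,y);d=np.array([x,y,0])/max(r,1e-9)*np.sin(r);d[2]=np.cos(r)
    else: d=np.array([x,y,1.])
    return -c['R'].T@c['t'], c['R'].T@d
def toz(c,u,v,z,fish=False):
    o,d=ray(c,u,v,fish);return o+d*(z-o[2])/d[2]
def proj(c,X,fish=False):
    K=c['camera_matrix'];p=c['R']@np.array(X,float)+c['t']
    if fish:
        r=np.hypot(p[0],p[1]);th=np.arctan2(r,p[2]);p=np.array([p[0]/r*th,p[1]/r*th,1])
    return (K@(p/p[2]))[:2]
def tool():
    o=telemetry.get_obs();q=o['eef_rot'];return np.array(o['eef_pos']),R.from_quat([q[1],q[2],q[3],q[0]]),o
E
cat > a.py <<'E'
from h import *
for n in ('top','side','wrist'):
    c=calibration(n);im=snapshot(n);save(n+'0',im);np.save(n+'0.npy',im)
    print(n,c['camera_matrix'].round(1).tolist(),(-c['R'].T@c['t']).round(0),c['R'].round(2).tolist())
p,r,o=tool();print(p,r.as_matrix().round(3),o)
im=np.load('top0.npy')
save('top0b',cv2.resize(im,(800,600),interpolation=cv2.INTER_CUBIC))
save('side0b',cv2.resize(np.load('side0.npy'),(800,600),interpolation=cv2.INTER_CUBIC))
E
python3 a.py
```

```text
top [[374.4, 0.0, 251.6], [0.0, 374.4, 201.2], [0.0, 0.0, 1.0]] [ 254.  -21. 1460.] [[-0.03, -1.0, -0.01], [-0.98, 0.03, -0.19], [0.19, 0.0, -0.98]]
side [[397.2, 0.0, 248.8], [0.0, 397.2, 196.0], [0.0, 0.0, 1.0]] [ 455. -978.  710.] [[1.0, -0.08, -0.0], [-0.05, -0.54, -0.84], [0.07, 0.84, -0.55]]
wrist [[297.3, 0.0, 257.9], [0.0, 297.3, 190.2], [0.0, 0.0, 1.0]] [154. 659. 372.] [[0.33, 0.94, -0.0], [0.91, -0.32, 0.28], [0.27, -0.09, -0.96]]
[222.91668245 636.66878734 230.51849757] [[ 0.33  -0.    -0.944]
 [ 0.944 -0.001  0.33 ]
 [-0.001 -1.    -0.   ]] {'t': 0.15, 'q': array([-1.34212674,  0.4776825 ,  0.02234834,  1.55618201, -0.01146949,
        1.1092792 , -0.08307263]), 'joint_vel': array([ 0.00050315, -0.00064958, -0.00094514, -0.00176492,  0.00027458,
        0.00109298, -0.0013545 ]), 'joint_torque': array([ 3.05123540e-03, -5.96923792e+01,  1.61037527e+00, -2.81490129e+01,
        1.26922497e-02,  6.52276911e-03, -1.04444896e-05]), 'eef_pos': array([222.91668245, 636.66878734, 230.51849757]), 'eef_rot': array([-0.57638441,  0.57703864,  0.40876765, -0.40953196]), 'ft_force': array([-0.15501908,  0.09660626, -0.23852686]), 'ft_torque': array([-0.03302045,  0.04167016, -0.01757843]), 'gripper_width': 85.42291297914915}
```

View pics/top0b.png

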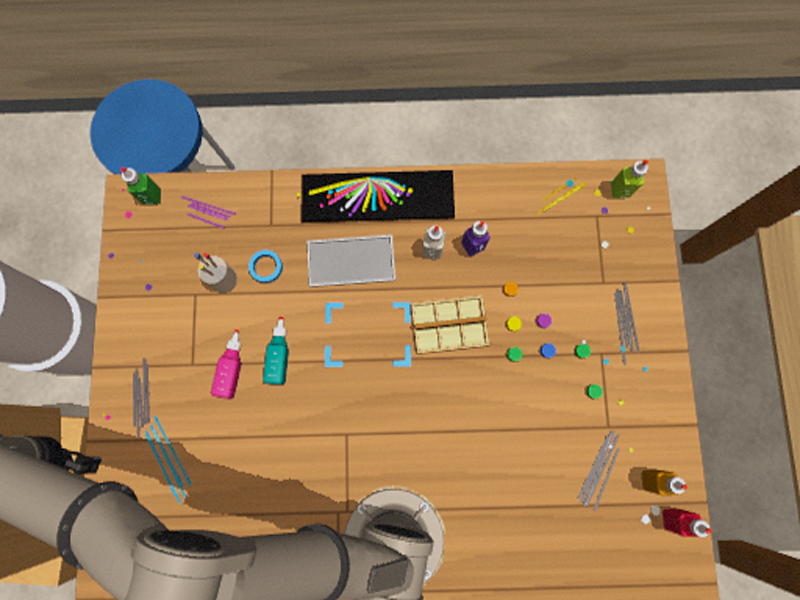

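View pics/side0b.png

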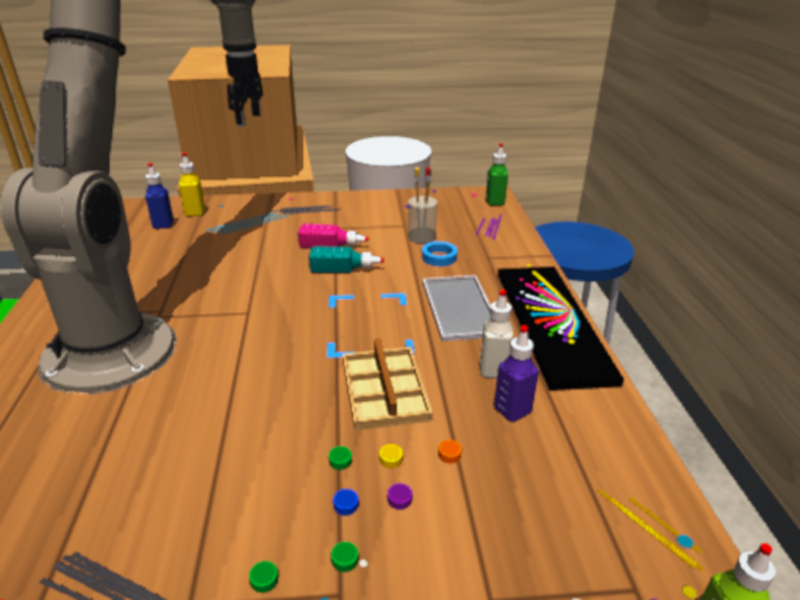

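Top view (800x600): five blocks (no red): orange (511,289), yellow (514,323), purple (544,321), blue (548,351). Look-alikes for green: (515,354), (583,351), (594,391); I'll decide by distance from the base. Bottles are teal (275,360) and magenta (227,370). Now I'll measure everything.

```bash
cat > m.py <<'E'
from h import *
def comps(hsv,lo,hi,amin):
    m=cv2.inRange(hsv,np.array(lo),np.array(hi));n,l,s,ce=cv2.connectedComponentsWithStats(m)
    return [(s[i],ce[i],l==i) for i in range(1,n) if s[i][4]>=amin]
COL={'red':((0,150,60),(6,255,255)),'orange':((12,200,150),(18,255,255)),'yellow':((24,190,150),(32,255,255)),'blue':((106,180,80),(118,255,255)),'green':((55,150,60),(80,255,255)),'purple':((137,120,60),(152,255,255)),'teal':((84,120,40),(92,255,255)),'magenta':((155,130,80),(170,255,255)),'tape':((98,100,150),(106,255,255))}
def blocks(im,c,names,z=12,fish=False,amin=25,amax=400):
    hsv=cv2.cvtColor(im,cv2.COLOR_RGB2HSV)
    for n in names:
        for s,ce,_ in comps(hsv,*COL[n],amin):
            if s[4]<amax:
                p=toz(c,ce[0],ce[1],z,fish);print(n,s[4],ce.round(0),p[:2].round(0),'d',np.hypot(*p[:2]).round(0))
E
cat > b.py <<'E'
from m import *
c=calibration('top');im=np.load('top0.npy');hsv=cv2.cvtColor(im,cv2.COLOR_RGB2HSV)
blocks(im,c,['red','orange','yellow','blue','green','purple'])
print('side')
blocks(np.load('side0.npy'),calibration('side'),['red','orange','yellow','blue','green','purple'],amin=60)
for n in('teal','magenta','tape'):
    for s,ce,l in comps(hsv,*COL[n],8):
        ys,xs=np.nonzero(l);P=np.array([toz(c,x,y,0 if n=='tape' else 40)[:2] for x,y in zip(xs,ys)])
        (cx,cy),wh,a=cv2.minAreaRect(P.astype(np.float32));print(n,s.tolist(),P.mean(0).round(0),np.round((cx,cy,*wh,a)))
for n,u,v in(('tray',307,240),('tray',392,235),('tray',396,280),('tray',309,287),('magtip',237,334),('tealtip',281,320),('carr',411,300),('carr',482,296),('carr',488,347),('carr',415,354)):
    print(n,toz(c,u/1.5625,v/1.5625,{'tray':12,'carr':20}.get(n,25))[:2].round(0))
cr=np.vstack([cv2.resize(im[170:265,130:290],(800,475),interpolation=cv2.INTER_CUBIC)]);save('crop1',cr)
E
python3 b.py
```

```text
yellow 64 [211. 119.] [890. 143.] d 902.0
yellow 38 [235. 127.] [855.  48.] d 857.0
yellow 36 [367. 122.] [ 860. -493.] d 992.0
yellow 67 [329. 207.] [ 510. -315.] d 600.0
green 190 [ 93. 120.] [900. 633.] d 1101.0
green 60 [373. 224.] [ 437. -481.] d 650.0
green 60 [329. 226.] [ 433. -311.] d 533.0
green 61 [380. 250.] [ 337. -501.] d 603.0
purple 62 [229. 129.] [846.  70.] d 849.0
purple 58 [348. 205.] [ 516. -391.] d 647.0
side
orange 94 [246. 238.] [ 515. -121.] d 529.0
orange 155 [288. 287.] [ 599. -313.] d 676.0
yellow 256 [121. 123.] [ 17. 733.] d 733.0
yellow 147 [250. 290.] [ 509. -316.] d 599.0
yellow 94 [411. 335.] [ 835. -471.] d 959.0
blue 227 [101. 132.] [-54. 650.] d 653.0
blue 192 [221. 321.] [ 439. -400.] d 594.0
green 247 [318. 118.] [909. 719.] d 1159.0
green 85 [  4. 196.] [-251.  161.] d 298.0
green 164 [217. 292.] [ 432. -317.] d 536.0
green 251 [220. 356.] [ 435. -486.] d 652.0
green 271 [168. 369.] [ 335. -506.] d 607.0
purple 182 [255. 317.] [ 514. -396.] d 649.0
teal [169, 215, 15, 31, 382] [428. 276.] [432. 277.  53. 115.  88.]
magenta [210, 117, 21, 14, 51] [853. 113.] [857. 104.  12.  97.  29.]
magenta [240, 117, 12, 14, 38] [850.   1.] [855.   4.  71.  13.  29.]
magenta [80, 136, 4, 3, 12] [818. 663.] [818. 663.  13.   8.  88.]
magenta [135, 223, 19, 32, 415] [399. 396.] [402. 395.  57. 117.  78.]
tape [58, 51, 69, 60, 3159] [1084.  652.] [1089.  653.  290.  274.   88.]
tape [159, 160, 21, 20, 148] [681. 317.] [684. 317.  82.  80.  88.]
tape [208, 194, 11, 13, 64] [560. 146.] [553. 140.  40.  49.  88.]
tape [251, 194, 11, 12, 52] [557. -39.] [550. -31.  40.  45.  88.]
tape [260, 221, 3, 6, 8] [456. -51.] [453. -48.   8.  20.  88.]
tape [208, 222, 11, 13, 61] [435. 148.] [441. 141.  39.  47.  90.]
tray [744. 204.]
tray [751. -16.]
tray [630. -23.]
tray [618. 199.]
magtip [500. 376.]
tealtip [532. 267.]
carr [575. -60.]
carr [ 580. -239.]
carr [ 451. -246.]
carr [438. -65.]
```

View pics/crop1.png

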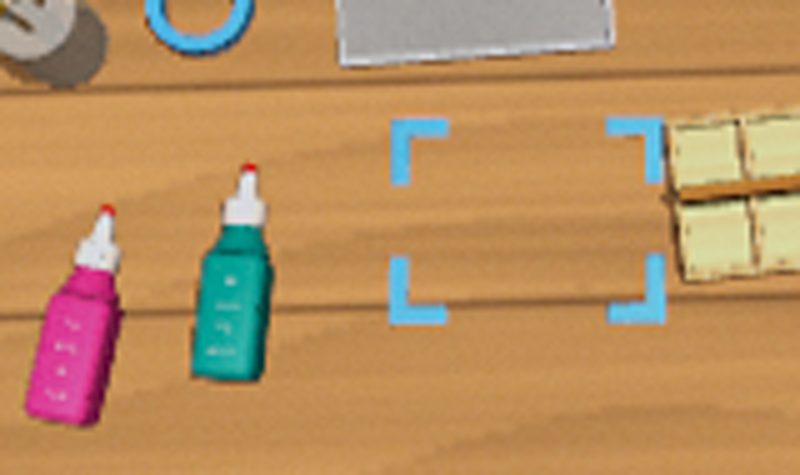

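The crop shows both fallen bottles with caps forward (teal cap about (245,208), magenta cap about (97,252)), and the tape frame with outer corners (390,119) to (664,323). By distance from the base, green at (433,-313) is nearest at 533 mm, against 603 and 650, so that is block4. Red is absent. Teal bottle first.

```bash
cat >> h.py <<'E'
def go(x,y,z,yaw):
    "tool delta (cm, rad) to world TCP x,y,z with tool x-axis at yaw deg, pointing down"
    p,r,o=tool();a=np.radians(yaw);X=np.array([np.cos(a),np.sin(a),0]);Y=np.array([0,0,-1.])
    cur=r.as_matrix()[:,0]
    if X@cur<0: X=-X
    T=R.from_matrix(np.c_[X,Y,np.cross(X,Y)])
    d=r.inv().apply(np.array([x,y,z])-p)/10
    print('go',(x,y,z,yaw),'->',d.round(2),(r.inv()*T).as_rotvec().round(3),'| tcp',p.round(1),'yaw',np.degrees(np.arctan2(cur[1],cur[0])).round(1),'w',round(o['gripper_width'],1),'F',np.round(o['ft_force'],1),'t',round(o['t'],1))
E
python3 - <<'E'
from h import *
go(470,290,200,84)
c=calibration('top')
t=np.array([[390,119],[664,119],[664,323],[390,323]])/5+[130,170]
P=np.array([toz(c,u-.5,v-.5,0)[:2] for u,v in t]);print(P.round(0),P.mean(0))
for n,u,v in(('tealcap',245,205),('magcap',97,252)):print(n,toz(c,u/5+130,v/5+170,30)[:2])
E
```

```text
go (470, 290, 200, 84) -> [-24.55   3.09 -34.77] [-0.    -0.232 -0.001] | tcp [222.9 636.7 230.5] yaw 70.7 w 85.4 F [-0.2  0.1 -0.2] t 0.1
[[581. 162.]
 [574. -57.]
 [411. -52.]
 [417. 162.]] [495.82653729  53.8407459 ]
tealcap [506.59513149 268.96934741]
magcap [472.90407536 383.09760604]
```

Request:
{"op": "play_rows", "data": {
  "deltas": [
    [-3, 0, -4.3, 0, -0.12, 0, -1],
    [-6, 0, -8.6, 0, -0.232, 0, -1],
    [-9, 0, -13, 0, -0.232, 0, -1],
    [-12, 1, -17.4, 0, -0.232, 0, -1],
    [-15, 2, -21, 0, -0.232, 0, -1],
    [-18, 3, -25, 0, -0.232, 0, -1],
    [-21, 3, -30, 0, -0.232, 0, -1],
    [-24.5, 3, -34.8, 0, -0.232, 0, -1]
  ]
}}

```text
t: 0.95
eef_pos: [454.6, 312.1, 201.1]
eef_rot: [0.525, -0.525, -0.473, 0.473]
ft_force: [0.3, -0.0, 0.1]
gripper_width: 85.3
```

```bash
cat > w.py <<'E'
from m import *
import sys
c=calibration('wrist');im=snapshot('wrist');np.save('w.npy',im);np.save('wc.npy',c,allow_pickle=True)
save(sys.argv[1],im);go(470,290,200,84)
E
python3 w.py w1
```

```text
go (470, 290, 200, 84) -> [-1.16  0.14 -1.08] [ 0.003 -0.011 -0.005] | tcp [460.6 302.8 201.3] yaw 83.3 w 85.2 F [ 4.  -7.3 -0.7] t 1.0
```

View pics/w1.png

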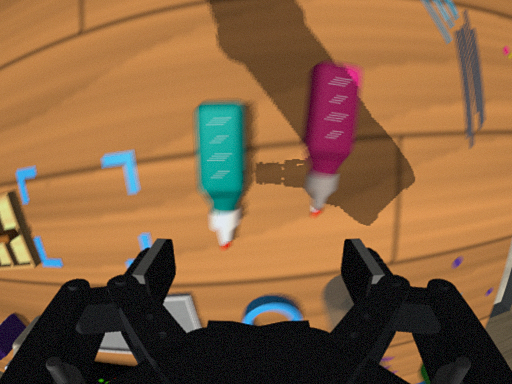

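Wrist view: teal cap at (224,220) with its tip at (226,244); magenta cap at (321,187). The frame was taken in motion, so I'll remeasure with the arm still.

```bash
cat > bt.py <<'E'
from m import *
import sys
c=calibration('wrist');im=snapshot('wrist');hsv=cv2.cvtColor(im,cv2.COLOR_RGB2HSV)
for n,lo,hi in(('teal',(80,120,30),(95,255,255)),('mag',(153,130,50),(172,255,255))):
    L=[k for k in comps(hsv,lo,hi,800) if k[1][1]<260]
    if not L: continue
    s,ce,l=max(L,key=lambda k:k[0][4])
    ys,xs=np.nonzero(l);P=np.array([toz(c,x,y,48,True)[:2] for x,y in zip(xs,ys)])
    (cx,cy),wh,a=cv2.minAreaRect(P.astype(np.float32))
    m=P.mean(0);w,V=np.linalg.eigh(np.cov((P-m).T));ax=V[:,1]*np.sign(V[0,1])
    red=[k for k in comps(hsv,(0,170,90),(8,255,255),4) if np.hypot(*(k[1]-ce))<130]
    for k in red:
        T=toz(c,*k[1],25,True)[:2];b=T-m;b/=np.hypot(*b)
        print(n,'rect',np.round((cx,cy,*wh,a)),'axis',np.degrees(np.arctan2(ax[1],ax[0])).round(1),'tip',T.round(0),'cap',(T-38*b).round(1),'ang',np.degrees(np.arctan2(b[1],b[0])).round(1))
if len(sys.argv)>1: go(*[float(v) for v in sys.argv[1:]])
E
python3 bt.py 500 270 60 84
```

```text
teal rect [429. 278.  48. 115.  84.] axis -5.3 tip [506. 376.] cap [481.9 347. ] ang 50.0
teal rect [429. 278.  48. 115.  84.] axis -5.3 tip [538. 266.] cap [500.  270.7] ang -6.4
mag rect [401. 393.  54. 116.  79.] axis -12.0 tip [506. 376.] cap [468.8 381.9] ang -8.7
go (500.0, 270.0, 60.0, 84.0) -> [-3.05 14.16 -4.49] [ 0.002 -0.012 -0.003] | tcp [458.7 306.  201.4] yaw 83.3 w 85.2 F [ 0.5 -0.9  0.9] t 1.1
```

Request:
{"op": "play_rows", "data": {
  "deltas": [
    [-1, 4, -1.5, 0, -0.012, 0, -1],
    [-3.05, 8, -4.5, 0, -0.012, 0, -1],
    [-3.05, 12, -4.5, 0, -0.012, 0, -1],
    [-3.05, 15, -4.5, 0, -0.012, 0, -1],
    [-3.05, 17.5, -4.5, 0, -0.012, 0, -1],
    [-3.05, 19.7, -4.5, 0, -0.012, 0, -1],
    [-3.05, 19.7, -4.5, 0, -0.012, 0, -1],
    [-3.05, 19.7, -4.5, 0, -0.012, 0, 1]
  ],
  "squeeze": 60
}}

```text
t: 1.85
eef_pos: [495.4, 279.0, 4.6]
eef_rot: [0.523, -0.523, -0.476, 0.477]
ft_force: [0.5, 0.4, -0.1]
gripper_width: 72.9
```

Request:
{"op": "play_rows", "data": {
  "deltas": [
    [0, 0, 0, 0, 0, 0, 1],
    [0, 0, 0, 0, 0, 0, 1],
    [0, 0, 0, 0, 0, 0, 1],
    [0, 0, 0, 0, 0, 0, 1],
    [0, 0, 0, 0, 0, 0, 1]
  ]
}}

```text
t: 2.35
eef_pos: [496.5, 279.0, 5.8]
eef_rot: [-0.522, 0.523, 0.477, -0.476]
ft_force: [-1.1, -1.7, 6.2]
gripper_width: 32.3
```

Request:
{"op": "play_rows", "data": {
  "deltas": [
    [0, -2, 0, 0, 0, 0, 1],
    [0, -5, 0, 0, 0, 0, 1],
    [0, -9, 0, 0, 0, 0, 1],
    [0, -13, 0, 0, 0, 0, 1],
    [0, -17, 0, 0, 0, 0, 1],
    [0, -20, 0, 0, 0, 0, 1],
    [0, -20, 0, 0, 0, 0, 1],
    [0, -20, 0, 0, 0, 0, 1]
  ]
}}

```text
t: 3.15
eef_pos: [495.1, 278.8, 204.3]
eef_rot: [0.523, -0.523, -0.476, 0.476]
ft_force: [-0.9, 0.1, -3.9]
gripper_width: 32.3
```

Request:
{"op": "play_rows", "data": {
  "deltas": [
    [0, 0, 0, 0, 0, 0, 1],
    [0, 0, 0, 0, 0, 0, 1],
    [0, 0, 0, 0, 0, 0, 1],
    [0, 0, 0, 0, 0, 0, 1],
    [0, 0, 0, 0, 0, 0, 1],
    [0, 0, 0, 0, 0, 0, 1]
  ],
  "squeeze": 20
}}

```text
t: 3.75
eef_pos: [495.5, 278.9, 204.4]
eef_rot: [0.523, -0.523, -0.476, 0.476]
ft_force: [-0.4, -0.1, -3.1]
gripper_width: 32.3
```

```bash
python3 - <<'E'
from h import *
s=snapshot('side');save('s2',cv2.resize(s[60:260,120:380],(780,600)))
go(686,50,200,84)
E
```

```text
go (686, 50, 200, 84) -> [-21.03   0.44 -21.09] [-0.     0.012 -0.   ] | tcp [495.5 278.9 204.4] yaw 84.7 w 31.9 F [ 0.9  0.1 -3.3] t 3.8
```

View pics/s2.png

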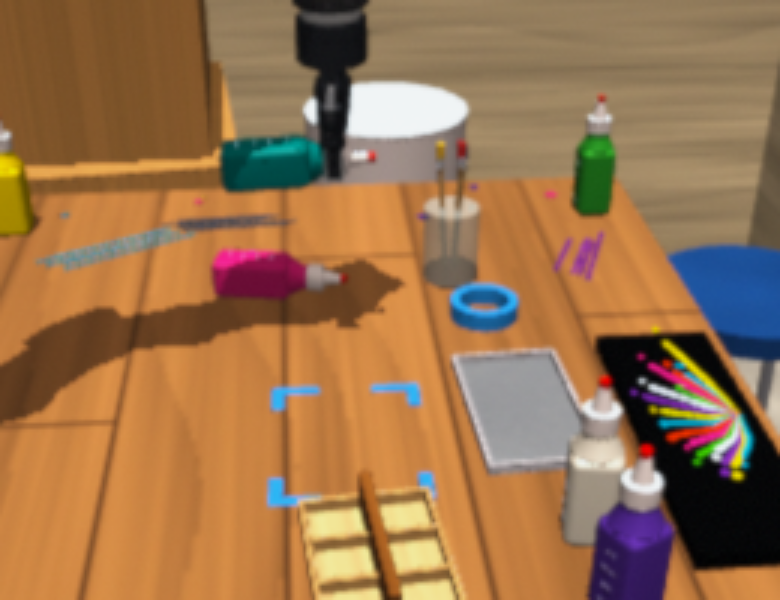

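The teal bottle is held horizontally by the cap (bottle at (270,163), tip (372,157)); 20 N doesn't let it swing. I'll carry it over the tray, lower it, and slacken by jaw position there.

Request:
{"op": "play_rows", "data": {
  "deltas": [
    [-2, 0, -2, 0, 0, 0, 1],
    [-5, 0, -5, 0, 0, 0, 1],
    [-8, 0, -8, 0, 0, 0, 1],
    [-11, 0, -11, 0, 0, 0, 1],
    [-14, 0, -14, 0, 0, 0, 1],
    [-17, 0, -17, 0, 0, 0, 1],
    [-19.5, 0, -19.5, 0, 0, 0, 1],
    [-21, 0, -21.1, 0, 0, 0, 1]
  ],
  "squeeze": 50
}}

```text
t: 4.6
eef_pos: [687.7, 46.4, 204.4]
eef_rot: [-0.523, 0.524, 0.475, -0.476]
ft_force: [-0.4, 0.1, -3.3]
gripper_width: 32.1
```

Request:
{"op": "play_rows", "data": {
  "deltas": [
    [0, 1, 0, 0, 0, 0, 1],
    [0, 3, 0, 0, 0, 0, 1],
    [0, 5, 0, 0, 0, 0, 1],
    [0, 7, 0, 0, 0, 0, 1],
    [0, 8, 0, 0, 0, 0, 1],
    [0, 8, 0, 0, 0, 0, 1],
    [0, 8, 0, 0, 0, 0, 1]
  ]
}}

```text
t: 5.3
eef_pos: [686.4, 50.8, 125.1]
eef_rot: [-0.522, 0.523, 0.477, -0.476]
ft_force: [0.2, 0.0, -3.2]
gripper_width: 32.0
```

Request:
{"op": "play_rows", "data": {
  "deltas": [
    [0, 0, 0, 0, 0, 0, 0.25],
    [0, 0, 0, 0, 0, 0, 0.25],
    [0, 0, 0, 0, 0, 0, 0.25],
    [0, 0, 0, 0, 0, 0, 0.25]
  ],
  "squeeze": 20
}}

```text
t: 5.7
eef_pos: [686.3, 50.3, 124.9]
eef_rot: [-0.523, 0.523, 0.476, -0.476]
ft_force: [0.0, -0.5, -3.7]
gripper_width: 32.2
```

```bash
python3 - <<'E'
from h import *
s=snapshot('side');save('s3',cv2.resize(s[60:260,180:380],(600,600)))
go(686,50,114,84)
E
```

```text
go (686, 50, 114, 84) -> [-0.04  1.08  0.02] [0.    0.012 0.   ] | tcp [686.3  50.3 124.8] yaw 84.7 w 32.5 F [ 0.1 -0.9 -2.9] t 5.8
```

View pics/s3.png

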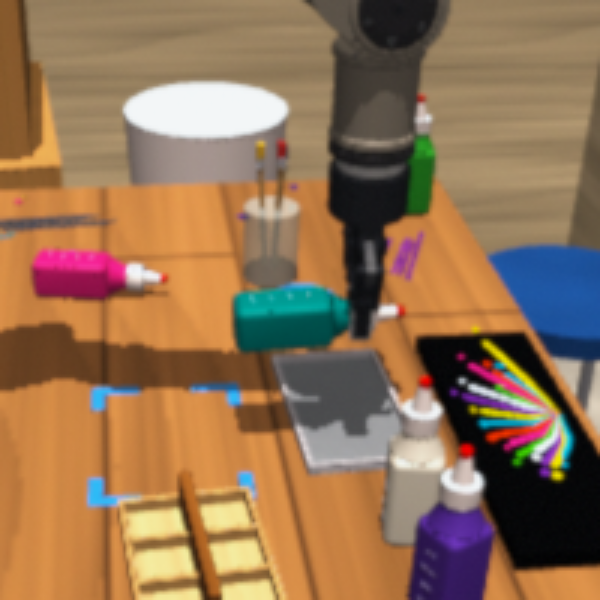

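Still horizontal at about (290,318), over the tray. I'll slacken in small steps.

Request:
{"op": "play_rows", "data": {
  "deltas": [
    [0, 0, 0, 0, 0, 0, 0.23],
    [0, 0, 0, 0, 0, 0, 0.22],
    [0, 0, 0, 0, 0, 0, 0.21],
    [0, 0, 0, 0, 0, 0, 0.21],
    [0, 0, 0, 0, 0, 0, 0.21]
  ]
}}

```text
t: 6.25
eef_pos: [686.1, 50.3, 124.5]
eef_rot: [0.523, -0.523, -0.476, 0.476]
ft_force: [-0.8, -0.8, -4.1]
gripper_width: 33.8
```

```bash
cat > tq.py <<'E'
from m import *
_,r,o=tool();print(o['ft_torque'].round(3),o['ft_force'].round(1),o['gripper_width'].round(2),o['t'])
hsv=cv2.cvtColor(snapshot('side'),cv2.COLOR_RGB2HSV)
for n,lo,hi in(('teal',(80,120,30),(95,255,255)),('mag',(153,130,50),(172,255,255))):
  for s,ce,l in comps(hsv,lo,hi,200):print(n,s.tolist(),ce.round(0))
E
python3 tq.py
```

```text
Traceback (most recent call last):
  File "tq.py", line 2, in <module>
    _,r,o=tool();print(o['ft_torque'].round(3),o['ft_force'].round(1),o['gripper_width'].round(2),o['t'])
                                                                      ^^^^^^^^^^^^^^^^^^^^^^^^
AttributeError: 'float' object has no attribute 'round'
```

```bash
sed -i "s/o\['gripper_width'\].round(2)/round(o['gripper_width'],2)/" tq.py; python3 tq.py
```

```text
[ 0.027 -0.028  0.004] [-0.8 -0.8 -4.1] 33.75 6.25
teal [293, 173, 16, 33, 497] [301. 189.]
mag [191, 143, 31, 16, 418] [206. 151.]
```

The side mask shows the teal bottle hanging vertically (16 x 33 px). Now I'll regrip and lower it.

Request:
{"op": "play_rows", "data": {
  "deltas": [
    [0, 0, 0, 0, 0, 0, 1],
    [0, 0, 0, 0, 0, 0, 1],
    [0, 0.3, 0, 0, 0, 0, 1],
    [0, 0.6, 0, 0, 0, 0, 1],
    [0, 0.7, 0, 0, 0, 0, 1],
    [0, 0.8, 0, 0, 0, 0, 1],
    [0, 0.8, 0, 0, 0, 0, 1]
  ],
  "squeeze": 30
}}

```text
t: 7.0
eef_pos: [692.0, 49.9, 122.7]
eef_rot: [-0.52, 0.526, 0.48, -0.472]
ft_force: [2.2, -1.2, 20.5]
gripper_width: 32.5
```

Request:
{"op": "play_rows", "data": {
  "deltas": [
    [0, 0.1, 0, 0, 0, 0, 1],
    [0, 0.2, 0, 0, 0, 0, 1],
    [0, 0.2, 0, 0, 0, 0, 1]
  ]
}}

```text
t: 7.3
eef_pos: [693.3, 49.8, 121.7]
eef_rot: [-0.519, 0.526, 0.481, -0.471]
ft_force: [2.8, -2.0, 21.2]
gripper_width: 33.1
```

```bash
python3 tq.py;python3 -c "
from h import *
go(686,50,114,84)"
```

```text
[-0.318 -0.675 -0.009] [ 2.8 -2.  21.2] 33.05 7.3
teal [294, 173, 17, 34, 496] [301. 190.]
mag [191, 143, 31, 16, 418] [206. 151.]
go (686, 50, 114, 84) -> [-0.06  0.76  0.74] [0.016 0.011 0.003] | tcp [693.3  49.9 121.7] yaw 84.6 w 33.4 F [ 3.4 -1.1 22. ] t 7.3
```

Request:
{"op": "play_rows", "data": {
  "deltas": [
    [0, -0.4, 0, 0, 0, 0, 1],
    [0, -0.7, 0, 0, 0, 0, 0.21],
    [0, -0.7, 0, 0, 0, 0, 0.2],
    [0, -0.7, 0, 0, 0, 0, 0.1],
    [0, -0.7, 0, 0, 0, 0, 0],
    [0, -0.7, 0, 0, 0, 0, -0.3],
    [0, -0.7, 0, 0, 0, 0, -0.5],
    [0, -0.7, 0, 0, 0, 0, -0.5]
  ]
}}

```text
t: 8.15
eef_pos: [686.1, 50.3, 121.4]
eef_rot: [0.523, -0.523, -0.476, 0.476]
ft_force: [-1.0, -0.0, 0.3]
gripper_width: 64.4
```

```bash
python3 tq.py;python3 - <<'E'
from h import *
s=snapshot('side');save('s4',cv2.resize(s[60:260,180:380],(600,600)))
go(462,382,220,78)
E
```

```text
[-0.024 -0.022 -0.031] [-1.  -0.   0.3] 64.42 8.15
teal [291, 174, 17, 33, 498] [299. 190.]
mag [191, 143, 31, 16, 419] [206. 151.]
go (462, 382, 220, 78) -> [30.95 -9.85 25.39] [-0.     0.117 -0.   ] | tcp [686.1  50.3 121.4] yaw 84.7 w 64.1 F [ 0.   0.  -0.5] t 8.2
```

View pics/s4.png

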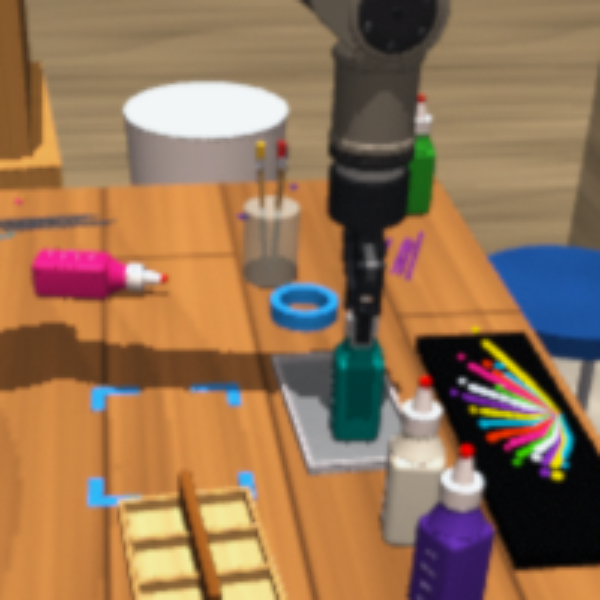

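Teal stands upright in the tray at about (357,390). Lifting clear and heading to the magenta bottle.

Request:
{"op": "play_rows", "data": {
  "deltas": [
    [0, -3, 0, 0, 0, 0, -0.6],
    [0, -7, 0, 0, 0, 0, -1],
    [0, -11, 0, 0, 0, 0, -1],
    [4, -11, 3, 0, 0.1, 0, -1],
    [8, -11, 6, 0, 0.1, 0, -1],
    [12, -11, 9.5, 0, 0.1, 0, -1],
    [16, -11, 13, 0, 0.1, 0, -1],
    [20, -11, 16.5, 0, 0.1, 0, -1]
  ]
}}

```text
t: 9.05
eef_pos: [544.6, 258.5, 231.8]
eef_rot: [-0.546, 0.546, 0.45, -0.449]
ft_force: [0.2, 1.1, 0.6]
gripper_width: 85.8
```

Request:
{"op": "play_rows", "data": {
  "deltas": [
    [4, 0, 3, 0, 0, 0, -1],
    [8, 0, 6, 0, 0, 0, -1],
    [10, 0, 7.5, 0, 0, 0, -1],
    [10, 0, 7.5, 0, 0, 0, -1],
    [10, 0, 7.5, 0, 0, 0, -1]
  ]
}}

```text
t: 9.55
eef_pos: [491.4, 369.6, 231.5]
eef_rot: [-0.545, 0.546, 0.45, -0.45]
ft_force: [0.7, -0.1, 0.3]
gripper_width: 85.5
```

```bash
python3 bt.py 469 382 5 79
```

```text
mag rect [402. 397.  47. 116.  79.] axis -11.5 tip [507. 376.] cap [469.3 383.7] ang -11.3
go (469.0, 382.0, 5.0, 79.0) -> [ 0.9  22.65  2.55] [ 0.001 -0.002 -0.001] | tcp [492.2 368.4 231.5] yaw 78.9 w 85.4 F [ 0.4 -0.   0.1] t 9.6
```

Cap at (469,383.5), angle -11.3°.

Request:
{"op": "play_rows", "data": {
  "deltas": [
    [0.5, 3, 1.5, 0, 0, 0, -1],
    [1, 7, 2.5, 0, 0, 0, -1],
    [1, 11, 2.5, 0, 0, 0, -1],
    [1, 15, 2.5, 0, 0, 0, -1],
    [1, 18.5, 2.5, 0, 0, 0, -1],
    [1, 21, 2.5, 0, 0, 0, -1],
    [1, 22.6, 2.5, 0, 0, 0, -1],
    [1, 22.6, 2.5, 0, 0, 0, -1]
  ]
}}

```text
t: 10.4
eef_pos: [468.8, 381.8, 3.7]
eef_rot: [-0.546, 0.547, 0.448, -0.45]
ft_force: [0.1, 0.1, -0.2]
gripper_width: 85.1
```

Request:
{"op": "play_rows", "data": {
  "deltas": [
    [0, 0, 0, 0, 0, 0, 1],
    [0, 0, 0, 0, 0, 0, 1],
    [0, 0, 0, 0, 0, 0, 1],
    [0, 0, 0, 0, 0, 0, 1],
    [0, 0, 0, 0, 0, 0, 1],
    [0, 0, 0, 0, 0, 0, 1]
  ],
  "squeeze": 60
}}

```text
t: 11.0
eef_pos: [469.7, 384.9, 6.9]
eef_rot: [0.546, -0.546, -0.45, 0.449]
ft_force: [-0.3, -0.7, 6.8]
gripper_width: 32.4
```

Request:
{"op": "play_rows", "data": {
  "deltas": [
    [0, -2, 0, 0, 0, 0, 1],
    [0, -5, 0, 0, 0, 0, 1],
    [0, -9, 0, 0, 0, 0, 1],
    [0, -13, 0, 0, 0, 0, 1],
    [0, -17, 0, 0, 0, 0, 1],
    [0, -20, 0, 0, 0, 0, 1],
    [0, -20, 0, 0, 0, 0, 1],
    [0, -20, 0, 0, 0, 0, 1]
  ]
}}

```text
t: 11.8
eef_pos: [468.5, 383.8, 205.1]
eef_rot: [-0.546, 0.546, 0.45, -0.45]
ft_force: [-0.6, 0.7, -5.0]
gripper_width: 32.3
```

```bash
python3 -c "
from h import *
go(686,145,205,84)"; python3 tq.py
```

```text
go (686, 145, 205, 84) -> [-1.928e+01  1.000e-02 -2.592e+01] [-0.    -0.088 -0.   ] | tcp [468.5 383.8 205.1] yaw 79.0 w 32.3 F [-0.6  0.7 -5. ] t 11.8
[-0.057 -0.318 -0.015] [-0.6  0.7 -5. ] 32.3 11.8
teal [291, 173, 17, 34, 505] [299. 190.]
mag [186, 94, 33, 16, 461] [202. 101.]
```

Request:
{"op": "play_rows", "data": {
  "deltas": [
    [-2, 0, -2.5, 0, 0, 0, 1],
    [-4.5, 0, -6, 0, -0.08, 0, 1],
    [-7.5, 0, -10, 0, -0.08, 0, 1],
    [-10.5, 0, -14, 0, -0.08, 0, 1],
    [-13.5, 0, -18, 0, -0.08, 0, 1],
    [-16.5, 0, -22, 0, -0.08, 0, 1],
    [-18.5, 0, -25, 0, -0.08, 0, 1],
    [-19.3, 0, -26, 0, -0.08, 0, 1]
  ]
}}

```text
t: 12.65
eef_pos: [688.5, 138.7, 202.3]
eef_rot: [-0.528, 0.529, 0.468, -0.471]
ft_force: [0.7, -0.2, -4.7]
gripper_width: 32.2
```

Request:
{"op": "play_rows", "data": {
  "deltas": [
    [0, 1, 0, 0, 0, 0, 1],
    [0, 3, 0, 0, 0, 0, 1],
    [0, 5, 0, 0, 0, 0, 1],
    [0, 7, 0, 0, 0, 0, 1],
    [0, 7.8, 0, 0, 0, 0, 1],
    [0, 7.8, 0, 0, 0, 0, 1],
    [0, 7.8, 0, 0, 0, 0, 1]
  ]
}}

```text
t: 13.35
eef_pos: [686.7, 146.1, 127.6]
eef_rot: [0.527, -0.527, -0.471, 0.471]
ft_force: [-0.5, 0.0, -4.9]
gripper_width: 32.2
```

Request:
{"op": "play_rows", "data": {
  "deltas": [
    [0, 0, 0, 0, 0, 0, 0.25],
    [0, 0, 0, 0, 0, 0, 0.23],
    [0, 0, 0, 0, 0, 0, 0.22],
    [0, 0, 0, 0, 0, 0, 0.21],
    [0, 0, 0, 0, 0, 0, 0.21],
    [0, 0, 0, 0, 0, 0, 0.21]
  ],
  "squeeze": 20
}}

```text
t: 13.95
eef_pos: [687.3, 144.9, 127.8]
eef_rot: [-0.527, 0.528, 0.471, -0.471]
ft_force: [0.1, 0.1, -1.8]
gripper_width: 33.7
```

```bash
python3 -c "
from h import *
go(686,145,120,84)"; python3 tq.py
```

```text
go (686, 145, 120, 84) -> [-0.01  0.78  0.13] [ 0.    -0.008  0.   ] | tcp [687.3 144.9 127.8] yaw 83.5 w 33.7 F [ 0.1  0.1 -1.8] t 13.9
[ 0.008  0.008 -0.004] [ 0.1  0.1 -1.8] 33.75 13.95
teal [291, 173, 17, 34, 504] [299. 190.]
mag [278, 156, 19, 34, 407] [287. 173.]
```

Request:
{"op": "play_rows", "data": {
  "deltas": [
    [0, 0, 0, 0, 0, 0, 0.21],
    [0, 0, 0, 0, 0, 0, 0.21],
    [0, 0, 0, 0, 0, 0, 0.2],
    [0, 0.2, 0, 0, 0, 0, 0.19],
    [0, 0.3, 0, 0, 0, 0, 0.17],
    [0, 0.3, 0, 0, 0, 0, 0.1],
    [0, 0.3, 0, 0, 0, 0, 0],
    [0, 0.3, 0, 0, 0, 0, -0.2]
  ]
}}

```text
t: 14.8
eef_pos: [687.1, 144.9, 124.5]
eef_rot: [-0.527, 0.527, 0.471, -0.471]
ft_force: [0.3, -0.5, 0.0]
gripper_width: 51.2
```

Request:
{"op": "play_rows", "data": {
  "deltas": [
    [0, 0, 0, 0, 0, 0, -0.5],
    [0, 0, 0, 0, 0, 0, -0.5],
    [0, -3, 0, 0, 0, 0, -0.5],
    [0, -7, 0, 0, 0, 0, -0.5],
    [0, -11, 0, 0, 0, 0, -0.5],
    [0, -11, 0, 0, 0, 0, -0.5]
  ]
}}

```text
t: 15.4
eef_pos: [690.6, 145.4, 241.7]
eef_rot: [-0.526, 0.529, 0.475, -0.467]
ft_force: [1.0, 0.2, -0.1]
gripper_width: 64.2
```

```bash
python3 -c "
from m import *
c=calibration('top');im=snapshot('top');np.save('top1.npy',im)
blocks(im,c,['orange','yellow','blue','green','purple'],amin=15)
save('t1',cv2.resize(im[130:260,180:400],(800,473),interpolation=cv2.INTER_CUBIC))
go(433,-200,200,90)"; python3 tq.py
```

```text
yellow 42 [217. 118.] [896. 122.] d 904.0
yellow 38 [235. 127.] [855.  48.] d 857.0
yellow 37 [366. 122.] [ 860. -493.] d 991.0
yellow 18 [352. 131.] [ 823. -432.] d 930.0
yellow 67 [329. 207.] [ 510. -315.] d 600.0
yellow 117 [ 76. 339.] [ 42. 648.] d 649.0
blue 20 [351. 223.] [ 445. -397.] d 596.0
green 193 [ 93. 121.] [899. 633.] d 1100.0
green 58 [373. 224.] [ 437. -481.] d 650.0
green 60 [329. 226.] [ 433. -311.] d 533.0
green 62 [380. 250.] [ 337. -500.] d 603.0
purple 64 [229. 129.] [846.  70.] d 849.0
purple 17 [253. 121.] [877. -29.] d 877.0
purple 58 [348. 205.] [ 516. -391.] d 648.0
go (433, -200, 200, 90) -> [-37.2    3.61  21.58] [ 0.007 -0.113  0.002] | tcp [689.1 145.2 238.5] yaw 83.5 w 63.8 F [-0.3  0.1 -0.4] t 15.4
[-0.046 -0.051 -0.012] [-0.3  0.1 -0.4] 63.79 15.45
teal [291, 173, 17, 34, 503] [299. 190.]
mag [278, 158, 16, 33, 448] [285. 174.]
```

View pics/t1.png

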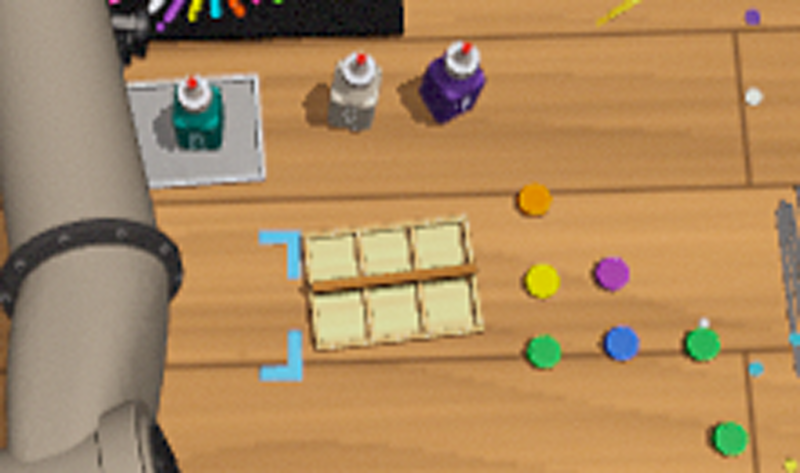

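Both bottles stand; the arm hides magenta in this view, but its side mask is upright at 16x33 px. The rail runs (312,284) to (475,267). Blocks: orange (534,199), yellow (542,281), purple (612,273), blue (621,343), green (543,351). Moving over for a close wrist measurement.

Request:
{"op": "play_rows", "data": {
  "deltas": [
    [-3, 0, 1, 0, -0.1, 0, -0.5],
    [-7.5, 0, 3, 0, -0.113, 0, -0.5],
    [-12, 0, 5, 0, -0.113, 0, -0.5],
    [-16.5, 0, 7.5, 0, -0.113, 0, -0.5],
    [-21, 0, 10, 0, -0.113, 0, -0.5],
    [-25.5, 0, 12.5, 0, -0.113, 0, -0.5],
    [-30, 0, 15, 0, -0.113, 0, -0.5],
    [-34, 0, 17, 0, -0.113, 0, -0.5]
  ]
}}

```text
t: 16.3
eef_pos: [477.7, -174.2, 233.2]
eef_rot: [0.501, -0.499, -0.5, 0.501]
ft_force: [0.1, -0.5, -0.6]
gripper_width: 64.1
```

Request:
{"op": "play_rows", "data": {
  "deltas": [
    [-3, 0, 2, 0, 0, 0, -0.5],
    [-4, 0, 3, 0, 0, 0, -0.5],
    [-4, 0, 3, 0, 0, 0, -0.5],
    [-4, 0, 3, 0, 0, 0, -0.5]
  ]
}}

```text
t: 16.7
eef_pos: [450.8, -211.8, 233.9]
eef_rot: [-0.5, 0.499, 0.5, -0.5]
ft_force: [-0.0, 0.3, 0.0]
gripper_width: 64.2
```

```bash
cat > w2.py <<'E'
from m import *
import sys
n=sys.argv[1];c=calibration('wrist');im=snapshot('wrist');np.save(n+'.npy',im);np.save(n+'c.npy',c,allow_pickle=True)
save(n,im);blocks(im,c,['orange','yellow','blue','green','purple'],12,True,300,4000)
go(433,-312,4,87)
E
python3 w2.py w3
```

```text
yellow 510 [179. 207.] [ 508. -317.] d 599.0
blue 462 [120. 156.] [ 438. -397.] d 591.0
green 342 [53. 88.] [ 334. -504.] d 604.0
green 576 [178. 149.] [ 431. -314.] d 533.0
green 346 [ 69. 156.] [ 435. -483.] d 650.0
purple 415 [128. 210.] [ 514. -393.] d 647.0
go (433, -312, 4, 87) -> [-10.08  22.99   1.84] [-0.     0.055  0.001] | tcp [ 451.2 -211.4  234. ] yaw 90.2 w 64.1 F [-0.9  0.5  0. ] t 16.8
```

View pics/w3.png

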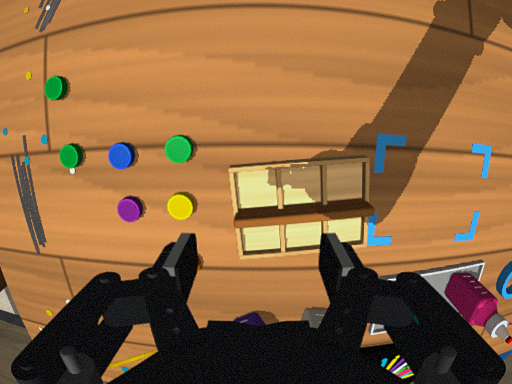

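The wrist view shows the green, blue, purple and yellow blocks, plus the carrier with rim corners (230,167), (370,157), (366,243), (240,258). All clear to measure.

```bash
cat > car.py <<'E'
from m import *
import sys
def carrier(im,c,fish,seed=None):
    "rim outline: pale wood (low saturation, bright) at z=20"
    hsv=cv2.cvtColor(im,cv2.COLOR_RGB2HSV)
    m=cv2.inRange(hsv,np.array((18,50,120)),np.array((32,150,255)))
    return m
if __name__=='__main__':
    c=np.load('w3c.npy',allow_pickle=True).item();im=np.load('w3.npy')
    P=np.array([toz(c,u,v,20,True)[:2] for u,v in((230,167),(370,157),(366,243),(240,258))]);print('wrist',P.round(0).tolist(),P.mean(0).round(1))
    for a,b in((0,1),(3,2),(0,3),(1,2)):d=P[b]-P[a];print(np.hypot(*d).round(0),np.degrees(np.arctan2(d[1],d[0])).round(1))
    for q in((235,213),(374,206)):print('rail',toz(c,*q,48,True)[:2].round(0))
    c=calibration('top');k=220/800
    P=np.array([toz(c,180+u*k-.5,130+v*k-.5,20)[:2] for u,v in((304,236),(466,215),(483,329),(317,350))]);print('top',P.round(0).tolist(),P.mean(0).round(1))
    for a,b in((0,1),(3,2),(0,3),(1,2)):d=P[b]-P[a];print(np.hypot(*d).round(0),np.degrees(np.arctan2(d[1],d[0])).round(1))
    for q in((312,284),(475,267)):print('rail',toz(c,180+q[0]*k,130+q[1]*k,48)[:2].round(0))
    print('orange',toz(c,180+534*k,130+199*k,12)[:2])
E
python3 car.py
```

```text
wrist [[454.0, -247.0], [439.0, -70.0], [560.0, -62.0], [580.0, -237.0]] [ 508. -154.]
177.0 94.8
177.0 96.4
126.0 4.5
121.0 4.2
rail [ 503. -240.]
rail [495. -70.]
top [[565.0, -59.0], [584.0, -236.0], [459.0, -247.0], [441.0, -69.0]] [ 512.3 -152.8]
177.0 -84.1
178.0 -84.3
125.0 -175.5
126.0 -174.9
rail [505. -67.]
rail [ 519. -240.]
orange [ 599.31149853 -313.7009422 ]
```

Carrier centre is about (511,-153), x-axis yaw about +5°. Green block first.

Request:
{"op": "play_rows", "data": {
  "deltas": [
    [-4, 3, 1, 0, -0.084, 0, -0.5],
    [-8, 7, 2, 0, -0.084, 0, -0.5],
    [-10.2, 12, 2, 0, -0.084, 0, -0.5],
    [-10.2, 16, 2, 0, -0.084, 0, -0.5],
    [-10.2, 20, 2, 0, -0.084, 0, -0.5],
    [-10.2, 22, 2, 0, -0.084, 0, -0.5],
    [-10.2, 23, 2, 0, -0.084, 0, -0.5],
    [-10.2, 23, 2, 0, -0.084, 0, -0.5]
  ]
}}

```text
t: 17.55
eef_pos: [430.8, -313.7, 3.2]
eef_rot: [-0.479, 0.477, 0.521, -0.521]
ft_force: [-0.2, -0.2, -0.5]
gripper_width: 63.8
```

Request:
{"op": "play_rows", "data": {
  "deltas": [
    [0, 0, 0, 0, 0, 0, 1],
    [0, 0, 0, 0, 0, 0, 1],
    [0, 0, 0, 0, 0, 0, 1],
    [0, 0, 0, 0, 0, 0, 1],
    [0, 0, 0, 0, 0, 0, 1]
  ],
  "squeeze": 40
}}

```text
t: 18.05
eef_pos: [431.6, -315.5, 6.1]
eef_rot: [-0.477, 0.479, 0.521, -0.52]
ft_force: [-0.9, 2.0, 7.3]
gripper_width: 33.8
```

Request:
{"op": "play_rows", "data": {
  "deltas": [
    [0, -2, 0, 0, 0, 0, 1],
    [0, -5, 0, 0, 0, 0, 1],
    [0, -8, 0, 0, 0, 0, 1],
    [0, -8, 0, 0, 0, 0, 1]
  ]
}}

```text
t: 18.45
eef_pos: [432.8, -317.0, 88.9]
eef_rot: [-0.476, 0.481, 0.521, -0.52]
ft_force: [0.2, -0.7, -0.4]
gripper_width: 33.8
```

```bash
python3 -c "
from h import *
go(474,-98,80,95)
s=snapshot('side');p=proj(calibration('side'),tool()[0]);u,v=int(p[0]),int(p[1]);save('s5',cv2.resize(s[v-50:v+50,u-60:u+60],(720,600),interpolation=cv2.INTER_CUBIC))"
```

```text
go (474, -98, 80, 95) -> [21.48  0.84 -5.93] [ 0.007 -0.003 -0.004] | tcp [ 432.8 -317.    88.9] yaw 94.8 w 33.8 F [ 0.2 -0.7 -0.4] t 18.4
```

View pics/s5.png

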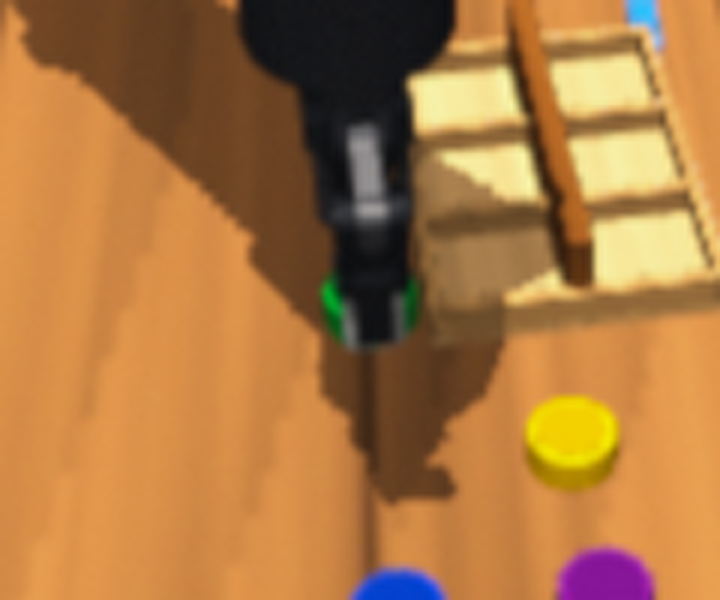

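The block is held, but the fingertips reach its bottom, so they sit lower than I'd assumed (the bench pushed back 7 N). I'll set it down and regrip about 8 mm higher so the tips stay above the compartment walls.

Request:
{"op": "play_rows", "data": {
  "deltas": [
    [0, 4, 0, 0, 0, 0, 1],
    [0, 7.5, 0, 0, 0, 0, 1],
    [0, 7.8, 0, 0, 0, 0, 1],
    [0, 7.8, 0, 0, 0, 0, 0],
    [0, 7.8, 0, 0, 0, 0, 0],
    [0, 7.3, 0, 0, 0, 0, 0],
    [0, 7.0, 0, 0, 0, 0, 0],
    [0, 7.0, 0, 0, 0, 0, 0]
  ]
}}

```text
t: 19.3
eef_pos: [431.1, -315.6, 15.9]
eef_rot: [-0.478, 0.479, 0.521, -0.52]
ft_force: [1.4, -0.4, -0.3]
gripper_width: 42.7
```

Request:
{"op": "play_rows", "data": {
  "deltas": [
    [0, 0, 0, 0, 0, 0, 1],
    [0, 0, 0, 0, 0, 0, 1],
    [0, 0, 0, 0, 0, 0, 1],
    [0, 0, 0, 0, 0, 0, 1],
    [0, -3, 0, 0, 0, 0, 1],
    [0, -7, 0, 0, 0, 0, 1],
    [0, -7, 0, 0, 0, 0, 1]
  ]
}}

```text
t: 20.0
eef_pos: [432.8, -317.2, 88.8]
eef_rot: [-0.476, 0.481, 0.521, -0.52]
ft_force: [1.4, -1.3, 0.6]
gripper_width: 0.1
```

```bash
python3 -c "
from h import *
go(474,-98,80,95)"
```

```text
go (474, -98, 80, 95) -> [21.5   0.82 -5.93] [ 0.007 -0.004 -0.004] | tcp [ 432.8 -317.2   88.8] yaw 94.8 w 0.1 F [ 1.4 -1.3  0.6] t 20.0
```

The regrip missed at TCP 16, so the tips are about level with the TCP. Allowing for parallax, the first grip height was right. I'll relocate the block and grip at about 5.

Request:
{"op": "play_rows", "data": {
  "deltas": [
    [0, -4, 0, 0, 0, 0, -0.5],
    [0, -8, 0, 0, 0, 0, -0.5],
    [0, -8, 0, 0, 0, 0, -0.5],
    [0, -8, 0, 0, 0, 0, -0.5]
  ]
}}

```text
t: 20.4
eef_pos: [430.6, -315.2, 164.9]
eef_rot: [-0.478, 0.479, 0.521, -0.52]
ft_force: [0.4, -0.6, -0.2]
gripper_width: 58.0
```

```bash
python3 w2.py w4; python3 -c "
from h import *
c=calibration('side');s=snapshot('side');p=proj(c,[432,-314,8]);u,v=int(p[0]),int(p[1]);save('s6',cv2.resize(s[v-40:v+40,u-50:u+50],(500,400),interpolation=cv2.INTER_CUBIC))"
```

```text
orange 483 [248. 308.] [ 598. -314.] d 676.0
yellow 724 [252. 244.] [ 508. -317.] d 599.0
blue 819 [181. 176.] [ 437. -397.] d 590.0
green 661 [93. 77.] [ 333. -504.] d 604.0
green 651 [108. 168.] [ 434. -483.] d 650.0
green 912 [260. 174.] [ 428. -315.] d 531.0
go (433, -312, 4, 87) -> [ 0.24 15.98 -0.34] [-0.     0.137  0.001] | tcp [ 429.9 -314.8  163.8] yaw 94.8 w 63.5 F [-0.2  0.1  0. ] t 20.4
```

View pics/s6.png

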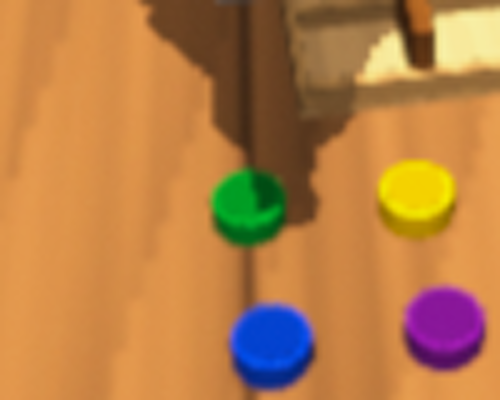

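Green is flat at (430,-315), directly below the tool.

Request:
{"op": "play_rows", "data": {
  "deltas": [
    [0, 4, 0, 0, 0, 0, -0.5],
    [0, 8.5, 0, 0, 0, 0, -0.5],
    [0, 12.5, 0, 0, 0, 0, -0.5],
    [0, 14.8, 0, 0, 0, 0, -0.5],
    [0, 15.7, 0, 0, 0, 0, -0.5],
    [0, 15.7, 0, 0, 0, 0, -0.5],
    [0, 15.7, 0, 0, 0, 0, 1],
    [0, 15.7, 0, 0, 0, 0, 1]
  ]
}}

```text
t: 21.3
eef_pos: [431.1, -315.8, 8.7]
eef_rot: [-0.478, 0.479, 0.521, -0.52]
ft_force: [0.2, 2.0, 0.5]
gripper_width: 35.8
```

Request:
{"op": "play_rows", "data": {
  "deltas": [
    [0, 0, 0, 0, 0, 0, 1],
    [0, 0, 0, 0, 0, 0, 1],
    [0, 0, 0, 0, 0, 0, 1],
    [0, -2, 0, 0, 0, 0, 1],
    [0, -5, 0, 0, 0, 0, 1],
    [0, -8, 0, 0, 0, 0, 1],
    [0, -8, 0, 0, 0, 0, 1]
  ]
}}

```text
t: 22.0
eef_pos: [432.8, -317.0, 91.8]
eef_rot: [-0.476, 0.481, 0.521, -0.52]
ft_force: [0.9, -1.2, 0.1]
gripper_width: 33.7
```

```bash
python3 -c "
from h import *
go(474,-98,80,95)"
```

```text
go (474, -98, 80, 95) -> [21.48  1.13 -5.93] [ 0.007 -0.003 -0.004] | tcp [ 432.8 -317.    91.8] yaw 94.8 w 33.7 F [ 0.9 -1.2  0.1] t 22.0
```

Request:
{"op": "play_rows", "data": {
  "deltas": [
    [3, 0, -1, 0, 0, 0, 1],
    [7, 0, -2, 0, 0, 0, 1],
    [11.5, 0, -3.3, 0, 0, 0, 1],
    [15.5, 0, -4.5, 0, 0, 0, 1],
    [19, 0, -5.5, 0, 0, 0, 1],
    [21.3, 0, -6.1, 0, 0, 0, 1],
    [21.3, 0, -6.1, 0, 0, 0, 1],
    [21.3, 0, -6.1, 0, 0, 0, 1]
  ]
}}

```text
t: 22.8
eef_pos: [473.1, -97.6, 87.5]
eef_rot: [-0.478, 0.478, 0.521, -0.521]
ft_force: [-1.5, -0.9, -0.6]
gripper_width: 33.2
```

```bash
python3 -c "
from h import *
go(474,-98,21,95)
c=calibration('top');im=snapshot('top');
c=calibration('side');s=snapshot('side');p=proj(c,[500,-130,30]);u,v=int(p[0]),int(p[1]);save('s7',cv2.resize(s[v-60:v+60,u-80:u+80],(800,600),interpolation=cv2.INTER_CUBIC))"
```

```text
go (474, -98, 21, 95) -> [-0.05  6.65 -0.08] [ 0.    -0.002 -0.   ] | tcp [473.1 -97.6  87.5] yaw 94.9 w 33.2 F [-1.5 -0.9 -0.6] t 22.8
```

View pics/s7.png

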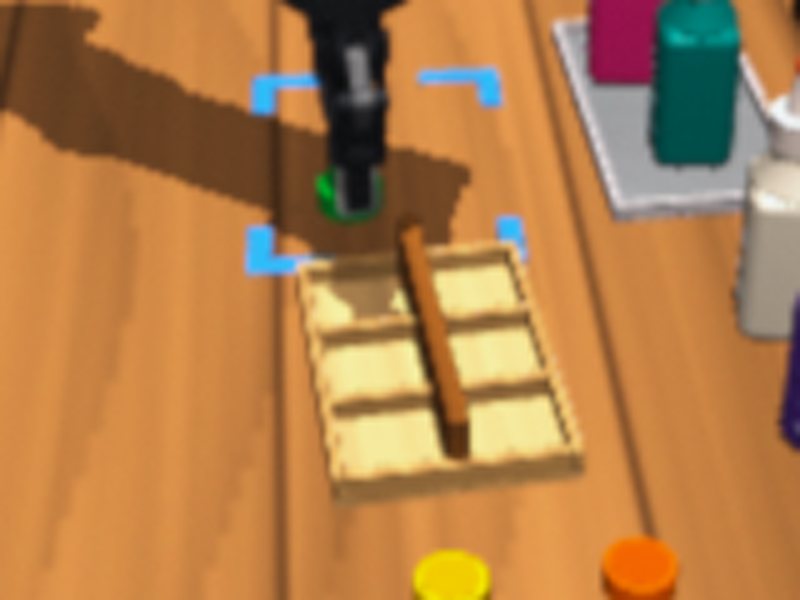

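Block in hand over the front-left compartment (355,195); both bottles stand in the tray. Lower and release.

Request:
{"op": "play_rows", "data": {
  "deltas": [
    [0, 3, 0, 0, 0, 0, 1],
    [0, 5.5, 0, 0, 0, 0, 1],
    [0, 6.5, 0, 0, 0, 0, 1],
    [0, 6.5, 0, 0, 0, 0, 1],
    [0, 6.5, 0, 0, 0, 0, -0.05],
    [0, 6.5, 0, 0, 0, 0, -0.05],
    [0, 6.5, 0, 0, 0, 0, -0.05]
  ]
}}

```text
t: 23.6
eef_pos: [473.9, -98.0, 23.4]
eef_rot: [-0.478, 0.479, 0.521, -0.52]
ft_force: [0.5, -0.1, 0.8]
gripper_width: 45.0
```

Request:
{"op": "play_rows", "data": {
  "deltas": [
    [0, -2, 0, 0, 0, 0, -0.05],
    [0, -6, 0, 0, 0, 0, -0.05],
    [0, -10, 0, 0, 0, 0, -0.5],
    [0, -14, 0, 0, 0, 0, -0.5],
    [0, -14, 0, 0, 0, 0, -0.5]
  ]
}}

```text
t: 24.1
eef_pos: [476.7, -98.4, 168.0]
eef_rot: [-0.476, 0.481, 0.523, -0.518]
ft_force: [1.5, -0.1, 0.2]
gripper_width: 64.1
```

```bash
cat > pk.py <<'E'
from m import *
import sys
c=calibration('wrist');im=snapshot('wrist')
print('wrist');blocks(im,c,['orange','yellow','blue','green','purple'],14,True,200,4000)
print('side');blocks(snapshot('side'),calibration('side'),['orange','yellow','blue','green','purple'],14,amin=50,amax=300)
if len(sys.argv)>1: go(*[float(v) for v in sys.argv[1:]])
E
python3 pk.py 509 -317 6.5 95
```

```text
wrist
orange 398 [ 85. 253.] [ 597. -314.] d 675.0
yellow 503 [ 74. 187.] [ 507. -316.] d 598.0
blue 389 [ 24. 128.] [ 437. -395.] d 589.0
green 923 [258. 169.] [ 471. -100.] d 481.0
purple 366 [ 31. 187.] [ 513. -391.] d 645.0
side
orange 90 [246. 239.] [ 515. -129.] d 531.0
orange 173 [288. 287.] [ 599. -317.] d 677.0
yellow 270 [121. 124.] [ 19. 727.] d 727.0
yellow 60 [352. 183.] [891. 137.] d 902.0
yellow 152 [250. 290.] [ 509. -318.] d 600.0
yellow 101 [411. 335.] [ 832. -471.] d 956.0
yellow 50 [441. 378.] [ 848. -571.] d 1022.0
blue 235 [101. 132.] [-51. 643.] d 645.0
blue 192 [221. 321.] [ 439. -402.] d 595.0
green 247 [318. 118.] [908. 714.] d 1155.0
green 85 [  4. 196.] [-249.  157.] d 295.0
green 89 [230. 232.] [472. -96.] d 482.0
green 253 [220. 356.] [ 435. -487.] d 654.0
green 271 [168. 369.] [ 335. -507.] d 608.0
purple 182 [255. 317.] [ 514. -398.] d 650.0
go (509.0, -317.0, 6.5, 95.0) -> [-22.16  15.73  -1.61] [ 0.003 -0.003  0.   ] | tcp [473.8 -97.7 163.8] yaw 94.8 w 64.2 F [-0.8  0.8 -0.8] t 24.2
```

Green sits in its compartment at (471,-98). Next: yellow.

Request:
{"op": "play_rows", "data": {
  "deltas": [
    [-4, 0, 0, 0, 0, 0, -0.5],
    [-8, 0, -0.5, 0, 0, 0, -0.5],
    [-12, 1, -1, 0, 0, 0, -0.5],
    [-16, 3, -1.2, 0, 0, 0, -0.5],
    [-20, 6, -1.5, 0, 0, 0, -0.5],
    [-22.2, 10, -1.6, 0, 0, 0, -0.5],
    [-22.2, 13, -1.6, 0, 0, 0, -0.5],
    [-22.2, 15, -1.6, 0, 0, 0, -0.5]
  ]
}}

```text
t: 25.0
eef_pos: [504.9, -317.6, 8.3]
eef_rot: [0.481, -0.477, -0.519, 0.521]
ft_force: [0.8, 1.5, -0.1]
gripper_width: 64.0
```

Request:
{"op": "play_rows", "data": {
  "deltas": [
    [0, 0.7, 0, 0, 0, 0, -0.5],
    [0, 0.7, 0, 0, 0, 0, -0.5],
    [0, 0.7, 0, 0, 0, 0, 1],
    [0, 0.7, 0, 0, 0, 0, 1],
    [0, 0.7, 0, 0, 0, 0, 1],
    [0, 0.7, 0, 0, 0, 0, 1],
    [0, 0.7, 0, 0, 0, 0, 1]
  ]
}}

```text
t: 25.7
eef_pos: [508.6, -318.0, 7.0]
eef_rot: [-0.478, 0.479, 0.521, -0.52]
ft_force: [-1.4, 0.6, 6.1]
gripper_width: 33.8
```

Request:
{"op": "play_rows", "data": {
  "deltas": [
    [0, -2, 0, 0, 0, 0, 1],
    [0, -5, 0, 0, 0, 0, 1],
    [0, -8, 0, 0, 0, 0, 1],
    [0, -8, 0, 0, 0, 0, 1],
    [0, -8, 0, 0, 0, 0, 1]
  ]
}}

```text
t: 26.2
eef_pos: [508.3, -317.7, 86.5]
eef_rot: [-0.478, 0.479, 0.521, -0.52]
ft_force: [0.1, 0.8, -1.0]
gripper_width: 33.7
```

```bash
python3 pk.py 538 -92 87 95 | grep -E "go|wrist|green 9|yellow"
```

```text
wrist
yellow 3039 [258. 250.] [ 549. -316.] d 633.0
yellow 280 [121. 124.] [ 21. 722.] d 722.0
yellow 61 [352. 183.] [891. 137.] d 902.0
yellow 109 [410. 335.] [ 832. -471.] d 956.0
yellow 53 [436. 355.] [ 863. -521.] d 1008.0
yellow 52 [441. 379.] [ 848. -571.] d 1022.0
go (538.0, -92.0, 87.0, 95.0) -> [22.17 -0.2  -4.97] [-0.001 -0.003  0.001] | tcp [ 507.2 -317.1   84.8] yaw 94.8 w 33.7 F [-0.2 -0.6 -0.5] t 26.3
```

Request:
{"op": "play_rows", "data": {
  "deltas": [
    [3, 0, -1, 0, 0, 0, 1],
    [7, 0, -2, 0, 0, 0, 1],
    [11.5, 0, -3, 0, 0, 0, 1],
    [15.5, 0, -4, 0, 0, 0, 1],
    [19, 0, -4.6, 0, 0, 0, 1],
    [22.2, 0, -5, 0, 0, 0, 1],
    [22.2, 0, -5, 0, 0, 0, 1],
    [22.2, 0, -5, 0, 0, 0, 1]
  ]
}}

```text
t: 27.1
eef_pos: [538.2, -91.6, 84.6]
eef_rot: [0.478, -0.478, -0.521, 0.522]
ft_force: [0.1, 0.3, -0.4]
gripper_width: 33.9
```

Request:
{"op": "play_rows", "data": {
  "deltas": [
    [0, 3, 0, 0, 0, 0, 1],
    [0, 5.5, 0, 0, 0, 0, 1],
    [0, 6.4, 0, 0, 0, 0, 1],
    [0, 6.4, 0, 0, 0, 0, 1],
    [0, 6.4, 0, 0, 0, 0, -0.05],
    [0, 6.4, 0, 0, 0, 0, -0.05],
    [0, 6.4, 0, 0, 0, 0, -0.05]
  ]
}}

```text
t: 27.8
eef_pos: [539.7, -92.5, 22.5]
eef_rot: [-0.478, 0.479, 0.521, -0.52]
ft_force: [0.5, 0.1, -0.7]
gripper_width: 44.6
```

Request:
{"op": "play_rows", "data": {
  "deltas": [
    [0, -2, 0, 0, 0, 0, -0.05],
    [0, -6, 0, 0, 0, 0, -0.05],
    [0, -10, 0, 0, 0, 0, -0.5],
    [0, -14, 0, 0, 0, 0, -0.5],
    [0, -14, 0, 0, 0, 0, -0.5]
  ]
}}

```text
t: 28.3
eef_pos: [542.6, -93.0, 167.5]
eef_rot: [-0.476, 0.481, 0.523, -0.518]
ft_force: [0.7, -0.0, -0.5]
gripper_width: 64.1
```

```bash
python3 pk.py 437.5 -398 7 95 | grep -E "go|wrist|side|green|yellow|blue|purple"
```

```text
wrist
yellow 812 [258. 170.] [537. -95.] d 545.0
blue 386 [21. 77.] [ 438. -395.] d 590.0
green 994 [258. 103.] [ 471. -100.] d 481.0
purple 390 [ 24. 136.] [ 513. -391.] d 645.0
side
yellow 269 [121. 123.] [ 19. 727.] d 727.0
yellow 60 [352. 183.] [891. 137.] d 902.0
yellow 70 [253. 230.] [536. -91.] d 544.0
yellow 102 [411. 335.] [ 833. -471.] d 957.0
yellow 50 [441. 378.] [ 848. -571.] d 1022.0
blue 235 [101. 132.] [-51. 643.] d 645.0
blue 192 [221. 321.] [ 439. -402.] d 595.0
green 248 [318. 118.] [908. 714.] d 1155.0
green 85 [  4. 196.] [-249.  157.] d 295.0
green 88 [230. 232.] [472. -96.] d 481.0
green 253 [220. 356.] [ 435. -487.] d 654.0
green 271 [168. 369.] [ 335. -507.] d 608.0
purple 181 [255. 317.] [ 514. -398.] d 650.0
go (437.5, -398.0, 7.0, 95.0) -> [-29.62  15.55  12.81] [ 0.003 -0.003  0.   ] | tcp [539.7 -92.2 163. ] yaw 94.8 w 64.1 F [ 0.4 -0.1 -0.4] t 28.4
```

Yellow is in. Next: blue.

Request:
{"op": "play_rows", "data": {
  "deltas": [
    [-3, 0, 1, 0, 0, 0, -0.5],
    [-7, 0, 3, 0, 0, 0, -0.5],
    [-11, 0, 5, 0, 0, 0, -0.5],
    [-15, 0, 7, 0, 0, 0, -0.5],
    [-19, 1, 9, 0, 0, 0, -0.5],
    [-23, 3, 10.5, 0, 0, 0, -0.5],
    [-26.5, 5, 12, 0, 0, 0, -0.5],
    [-29.6, 8, 12.8, 0, 0, 0, -0.5]
  ]
}}

```text
t: 29.2
eef_pos: [434.5, -400.3, 80.5]
eef_rot: [0.479, -0.479, -0.52, 0.52]
ft_force: [0.9, -0.4, 0.3]
gripper_width: 64.0
```

Request:
{"op": "play_rows", "data": {
  "deltas": [
    [0, 3, 0, 0, 0, 0, -0.5],
    [0, 6.5, 0, 0, 0, 0, -0.5],
    [0, 7.5, 0, 0, 0, 0, -0.5],
    [0, 7.5, 0, 0, 0, 0, -0.5],
    [0, 7.5, 0, 0, 0, 0, -0.5]
  ]
}}

```text
t: 29.7
eef_pos: [436.6, -398.2, 7.2]
eef_rot: [0.478, -0.479, -0.521, 0.521]
ft_force: [-0.1, -0.0, -0.2]
gripper_width: 63.9
```

Request:
{"op": "play_rows", "data": {
  "deltas": [
    [0, 0, 0, 0, 0, 0, 1],
    [0, 0, 0, 0, 0, 0, 1],
    [0, 0, 0, 0, 0, 0, 1],
    [0, 0, 0, 0, 0, 0, 1],
    [0, -2, 0, 0, 0, 0, 1],
    [0, -5, 0, 0, 0, 0, 1],
    [0, -8, 0, 0, 0, 0, 1],
    [0, -8, 0, 0, 0, 0, 1]
  ]
}}

```text
t: 30.5
eef_pos: [438.5, -400.2, 91.2]
eef_rot: [-0.476, 0.481, 0.521, -0.52]
ft_force: [0.3, 0.5, -0.3]
gripper_width: 33.6
```

Request:
{"op": "play_rows", "data": {
  "deltas": [
    [0, 0, 0, 0, 0, 0, 1],
    [0, 0, 0, 0, 0, 0, 1]
  ]
}}

```text
t: 30.7
eef_pos: [436.0, -397.4, 86.0]
eef_rot: [-0.479, 0.478, 0.521, -0.521]
ft_force: [-0.2, -0.7, -1.2]
gripper_width: 33.6
```

```bash
python3 pk.py 479 -156 87 95 | grep -E "go|blue"
```

```text
blue 3420 [258. 247.] [ 474. -396.] d 617.0
blue 236 [101. 132.] [-50. 641.] d 643.0
go (479.0, -156.0, 87.0, 95.0) -> [23.69 -0.13 -6.35] [-0.001 -0.003  0.001] | tcp [ 435.7 -397.4   85.5] yaw 94.8 w 33.8 F [-0.9 -0.   0.2] t 30.8
```

Request:
{"op": "play_rows", "data": {
  "deltas": [
    [3, 0, -1, 0, 0, 0, 1],
    [7, 0, -2, 0, 0, 0, 1],
    [11.5, 0, -3.2, 0, 0, 0, 1],
    [15.5, 0, -4.3, 0, 0, 0, 1],
    [19.5, 0, -5.4, 0, 0, 0, 1],
    [23.7, 0, -6.4, 0, 0, 0, 1],
    [23.7, 0, -6.4, 0, 0, 0, 1],
    [23.7, 0, -6.4, 0, 0, 0, 1]
  ]
}}

```text
t: 31.6
eef_pos: [479.9, -155.2, 85.9]
eef_rot: [0.478, -0.477, -0.521, 0.522]
ft_force: [0.3, -1.1, -0.9]
gripper_width: 33.6
```

Request:
{"op": "play_rows", "data": {
  "deltas": [
    [0, 3, 0, 0, 0, 0, 1],
    [0, 5.5, 0, 0, 0, 0, 1],
    [0, 6.4, 0, 0, 0, 0, 1],
    [0, 6.4, 0, 0, 0, 0, 1],
    [0, 6.4, 0, 0, 0, 0, -0.05],
    [0, 6.4, 0, 0, 0, 0, -0.05],
    [0, 6.4, 0, 0, 0, 0, -0.05]
  ]
}}

```text
t: 32.3
eef_pos: [480.8, -156.8, 23.4]
eef_rot: [-0.478, 0.479, 0.521, -0.52]
ft_force: [-0.6, 0.1, -0.5]
gripper_width: 44.9
```

Request:
{"op": "play_rows", "data": {
  "deltas": [
    [0, -2, 0, 0, 0, 0, -0.05],
    [0, -6, 0, 0, 0, 0, -0.05],
    [0, -10, 0, 0, 0, 0, -0.5],
    [0, -14, 0, 0, 0, 0, -0.5],
    [0, -14, 0, 0, 0, 0, -0.5]
  ]
}}

```text
t: 32.8
eef_pos: [483.5, -157.6, 168.0]
eef_rot: [-0.476, 0.481, 0.523, -0.518]
ft_force: [0.6, -0.0, -1.0]
gripper_width: 64.2
```

```bash
python3 pk.py 513.5 -395 7 95 | grep -E "go|wrist|side|green|yellow|blue|purple|orange"|grep -v " d [789123]"
```

```text
wrist
orange 475 [124. 256.] [ 597. -314.] d 675.0
yellow 543 [311. 231.] [542. -95.] d 550.0
blue 899 [259. 172.] [ 480. -159.] d 506.0
green 258 [ 5. 46.] [ 334. -498.] d 600.0
green 354 [ 11. 121.] [ 434. -481.] d 648.0
green 895 [316. 168.] [ 471. -100.] d 481.0
purple 466 [ 64. 185.] [ 513. -391.] d 645.0
side
orange 56 [248. 245.] [ 518. -157.] d 541.0
orange 174 [288. 288.] [ 599. -318.] d 678.0
yellow 71 [255. 230.] [543. -91.] d 551.0
blue 237 [101. 132.] [-51. 643.] d 645.0
blue 93 [235. 246.] [ 481. -155.] d 506.0
green 85 [230. 232.] [472. -96.] d 481.0
green 252 [220. 356.] [ 435. -487.] d 654.0
green 271 [168. 369.] [ 335. -507.] d 608.0
purple 182 [255. 317.] [ 514. -398.] d 650.0
go (513.5, -395.0, 7.0, 95.0) -> [-24.06  15.68  -1.19] [ 0.003 -0.003  0.   ] | tcp [ 480.8 -156.3  163.8] yaw 94.8 w 64.0 F [-0.6  0.4 -0.8] t 32.9
```

Blue is in. Next: purple.

Request:
{"op": "play_rows", "data": {
  "deltas": [
    [-4, 0, 0, 0, 0, 0, -0.5],
    [-8, 0, -0.5, 0, 0, 0, -0.5],
    [-12, 0, -0.8, 0, 0, 0, -0.5],
    [-16, 2, -1, 0, 0, 0, -0.5],
    [-20, 4, -1.2, 0, 0, 0, -0.5],
    [-24, 7, -1.2, 0, 0, 0, -0.5],
    [-24, 11, -1.2, 0, 0, 0, -0.5],
    [-24, 14.5, -1.2, 0, 0, 0, -0.5]
  ]
}}

```text
t: 33.7
eef_pos: [510.1, -395.6, 14.0]
eef_rot: [0.48, -0.478, -0.519, 0.52]
ft_force: [1.2, 0.2, -0.4]
gripper_width: 64.1
```

Request:
{"op": "play_rows", "data": {
  "deltas": [
    [0, 1.1, 0, 0, 0, 0, -0.5],
    [0, 1.1, 0, 0, 0, 0, -0.5],
    [0, 1.1, 0, 0, 0, 0, -0.5],
    [0, 1.1, 0, 0, 0, 0, 1],
    [0, 1.1, 0, 0, 0, 0, 1],
    [0, 1.1, 0, 0, 0, 0, 1],
    [0, 1.1, 0, 0, 0, 0, 1],
    [0, 1.1, 0, 0, 0, 0, 1]
  ]
}}

```text
t: 34.5
eef_pos: [513.4, -395.1, 8.6]
eef_rot: [-0.477, 0.479, 0.521, -0.52]
ft_force: [-0.1, 0.6, 7.0]
gripper_width: 33.4
```

Request:
{"op": "play_rows", "data": {
  "deltas": [
    [0, -2, 0, 0, 0, 0, 1],
    [0, -5, 0, 0, 0, 0, 1],
    [0, -8, 0, 0, 0, 0, 1],
    [0, -8, 0, 0, 0, 0, 1],
    [0, -8, 0, 0, 0, 0, 1],
    [0, -8, 0, 0, 0, 0, 1]
  ]
}}

```text
t: 35.1
eef_pos: [511.9, -393.9, 86.0]
eef_rot: [-0.479, 0.478, 0.521, -0.521]
ft_force: [1.7, 0.9, -0.8]
gripper_width: 33.6
```

```bash
python3 pk.py 543.5 -150 87 95 | grep -E "go|purple|side|blue|green|yellow"|grep -v " d [789123]"
```

```text
blue 504 [503. 190.] [ 482. -155.] d 506.0
green 1571 [149.  93.] [ 435. -483.] d 650.0
purple 3424 [258. 247.] [ 550. -392.] d 675.0
side
blue 239 [101. 132.] [-50. 640.] d 642.0
blue 50 [233. 247.] [ 475. -158.] d 501.0
green 93 [230. 233.] [471. -97.] d 481.0
green 252 [220. 356.] [ 435. -487.] d 654.0
green 271 [168. 369.] [ 335. -507.] d 608.0
go (543.5, -150.0, 87.0, 95.0) -> [24.04 -0.13 -5.23] [-0.001 -0.003  0.001] | tcp [ 511.7 -394.    85.4] yaw 94.8 w 33.4 F [-0.7 -0.1 -0.2] t 35.2
```

Request:
{"op": "play_rows", "data": {
  "deltas": [
    [3, 0, -1, 0, 0, 0, 1],
    [7, 0, -2, 0, 0, 0, 1],
    [11.5, 0, -3, 0, 0, 0, 1],
    [15.5, 0, -3.8, 0, 0, 0, 1],
    [19.5, 0, -4.5, 0, 0, 0, 1],
    [24, 0, -5.2, 0, 0, 0, 1],
    [24, 0, -5.2, 0, 0, 0, 1],
    [24, 0, -5.2, 0, 0, 0, 1]
  ]
}}

```text
t: 36.0
eef_pos: [543.7, -149.6, 85.8]
eef_rot: [0.478, -0.477, -0.521, 0.522]
ft_force: [0.2, -0.7, -1.4]
gripper_width: 33.7
```

Request:
{"op": "play_rows", "data": {
  "deltas": [
    [0, 3, 0, 0, 0, 0, 1],
    [0, 5.5, 0, 0, 0, 0, 1],
    [0, 6.4, 0, 0, 0, 0, 1],
    [0, 6.4, 0, 0, 0, 0, 1],
    [0, 6.4, 0, 0, 0, 0, -0.05],
    [0, 6.4, 0, 0, 0, 0, -0.05],
    [0, 6.4, 0, 0, 0, 0, -0.05]
  ]
}}

```text
t: 36.7
eef_pos: [544.6, -151.4, 23.5]
eef_rot: [-0.478, 0.479, 0.521, -0.52]
ft_force: [0.6, -0.6, -1.1]
gripper_width: 44.4
```

Request:
{"op": "play_rows", "data": {
  "deltas": [
    [0, -2, 0, 0, 0, 0, -0.05],
    [0, -6, 0, 0, 0, 0, -0.05],
    [0, -10, 0, 0, 0, 0, -0.5],
    [0, -14, 0, 0, 0, 0, -0.5],
    [0, -14, 0, 0, 0, 0, -0.5]
  ]
}}

```text
t: 37.2
eef_pos: [547.4, -152.4, 168.4]
eef_rot: [-0.476, 0.482, 0.523, -0.518]
ft_force: [0.7, -0.9, 0.3]
gripper_width: 63.8
```

```bash
python3 pk.py 598.5 -316 7 95 | grep -E "go|wrist|side|green|yellow|blue|purple|orange"|grep -v " d [789123]"
```

```text
wrist
orange 564 [116. 207.] [ 598. -314.] d 675.0
yellow 406 [315. 169.] [536. -96.] d 544.0
blue 959 [259. 108.] [ 480. -159.] d 506.0
green 348 [ 9. 73.] [ 435. -481.] d 648.0
green 968 [319. 105.] [ 470. -100.] d 481.0
purple 914 [259. 172.] [ 544. -153.] d 565.0
side
orange 100 [246. 237.] [ 514. -119.] d 528.0
orange 172 [288. 288.] [ 599. -317.] d 678.0
blue 235 [101. 132.] [-50. 642.] d 644.0
blue 92 [235. 246.] [ 481. -155.] d 506.0
green 88 [230. 232.] [472. -96.] d 481.0
green 251 [220. 356.] [ 435. -487.] d 653.0
green 271 [168. 369.] [ 335. -507.] d 608.0
purple 93 [258. 243.] [ 546. -150.] d 566.0
go (598.5, -316.0, 7.0, 95.0) -> [-16.9   15.71  -3.93] [ 0.003 -0.003  0.   ] | tcp [ 544.6 -151.   163.9] yaw 94.8 w 64.1 F [ 0.8  0.1 -0.6] t 37.3
```

Purple is in. Last: orange.

Request:
{"op": "play_rows", "data": {
  "deltas": [
    [-4, 0, -1, 0, 0, 0, -0.5],
    [-8, 0, -2, 0, 0, 0, -0.5],
    [-12, 2, -3, 0, 0, 0, -0.5],
    [-16.9, 4, -3.9, 0, 0, 0, -0.5],
    [-16.9, 8, -3.9, 0, 0, 0, -0.5],
    [-16.9, 12, -3.9, 0, 0, 0, -0.5],
    [-16.9, 15, -3.9, 0, 0, 0, -0.5],
    [-16.9, 15.7, -3.9, 0, 0, 0, -0.5]
  ]
}}

```text
t: 38.1
eef_pos: [593.2, -314.2, 0.0]
eef_rot: [0.482, -0.475, -0.52, 0.521]
ft_force: [-0.6, 0.1, -0.2]
gripper_width: 64.3
```

Request:
{"op": "play_rows", "data": {
  "deltas": [
    [0, 0, 0, 0, 0, 0, -0.5],
    [0, 0, 0, 0, 0, 0, -0.5],
    [0, 0, 0, 0, 0, 0, 1],
    [0, 0, 0, 0, 0, 0, 1],
    [0, 0, 0, 0, 0, 0, 1],
    [0, 0, 0, 0, 0, 0, 1],
    [0, 0, 0, 0, 0, 0, 1]
  ]
}}

```text
t: 38.8
eef_pos: [598.0, -316.6, 7.5]
eef_rot: [-0.478, 0.479, 0.521, -0.52]
ft_force: [-0.2, 1.3, 6.3]
gripper_width: 33.6
```

Request:
{"op": "play_rows", "data": {
  "deltas": [
    [0, -2, 0, 0, 0, 0, 1],
    [0, -5, 0, 0, 0, 0, 1],
    [0, -8, 0, 0, 0, 0, 1],
    [0, -8, 0, 0, 0, 0, 1],
    [0, -8, 0, 0, 0, 0, 1],
    [0, -8, 0, 0, 0, 0, 1]
  ]
}}

```text
t: 39.4
eef_pos: [596.4, -315.6, 84.8]
eef_rot: [0.479, -0.478, -0.521, 0.521]
ft_force: [0.5, 0.3, -0.2]
gripper_width: 33.8
```

```bash
python3 pk.py 548.5 -208 87 95 | grep -E "go|purple|side|blue|green|yellow|orange"|grep -v " d [789123]"
```

```text
blue 1229 [460.  83.] [ 480. -159.] d 505.0
green 413 [70.  7.] [ 443. -484.] d 657.0
green 605 [503.  87.] [ 470. -104.] d 481.0
purple 980 [458. 159.] [ 545. -150.] d 565.0
side
orange 59 [248. 246.] [ 518. -160.] d 542.0
blue 235 [101. 132.] [-49. 640.] d 642.0
blue 91 [235. 246.] [ 481. -156.] d 506.0
green 86 [230. 233.] [471. -97.] d 481.0
green 252 [220. 356.] [ 435. -487.] d 654.0
green 271 [168. 369.] [ 335. -507.] d 608.0
purple 92 [258. 243.] [ 546. -150.] d 566.0
go (548.5, -208.0, 87.0, 95.0) -> [11.13 -0.25  3.85] [-0.002 -0.003  0.001] | tcp [ 596.2 -315.6   84.3] yaw 94.8 w 34.1 F [0.3 0.6 0.2] t 39.5
```

Request:
{"op": "play_rows", "data": {
  "deltas": [
    [3, 0, 1, 0, 0, 0, 1],
    [7, 0, 2.4, 0, 0, 0, 1],
    [11.1, 0, 3.9, 0, 0, 0, 1],
    [11.1, 0, 3.9, 0, 0, 0, 1],
    [11.1, 0, 3.9, 0, 0, 0, 1]
  ]
}}

```text
t: 40.0
eef_pos: [548.4, -207.6, 84.9]
eef_rot: [0.478, -0.478, -0.521, 0.521]
ft_force: [-0.1, -0.8, 0.3]
gripper_width: 33.6
```

Request:
{"op": "play_rows", "data": {
  "deltas": [
    [0, 3, 0, 0, 0, 0, 1],
    [0, 5.5, 0, 0, 0, 0, 1],
    [0, 6.3, 0, 0, 0, 0, 1],
    [0, 6.3, 0, 0, 0, 0, 1],
    [0, 6.3, 0, 0, 0, 0, -0.05],
    [0, 6.3, 0, 0, 0, 0, -0.05],
    [0, 6.3, 0, 0, 0, 0, -0.05]
  ]
}}

```text
t: 40.7
eef_pos: [549.5, -209.3, 23.6]
eef_rot: [-0.478, 0.479, 0.521, -0.52]
ft_force: [-0.0, 0.1, 0.0]
gripper_width: 44.8
```

Request:
{"op": "play_rows", "data": {
  "deltas": [
    [0, -2, 0, 0, 0, 0, -0.05],
    [0, -6, 0, 0, 0, 0, -0.05],
    [0, -10, 0, 0, 0, 0, -0.3],
    [3, -14, 5, 0, 0, 0, -0.3],
    [6, -14, 9, 0, 0, 0, -0.3],
    [6, -14, 9, 0, 0, 0, -0.3],
    [6, -14, 9, 0, 0, 0, -0.3]
  ]
}}

```text
t: 41.4
eef_pos: [452.2, -155.2, 163.4]
eef_rot: [-0.479, 0.478, 0.522, -0.52]
ft_force: [0.6, -0.2, 0.6]
gripper_width: 55.7
```

```bash
cat > w5.py <<'E'
from m import *
c=calibration('wrist');im=snapshot('wrist');np.save('w5.npy',im);np.save('w5c.npy',c,allow_pickle=True)
save('w5',cv2.resize(im,(800,600),interpolation=cv2.INTER_CUBIC))
blocks(im,c,['orange','yellow','blue','green','purple'],20,True,200,4000)
go(511,-153,90,5)
E
python3 w5.py
```

```text
yellow 413 [301. 260.] [ 540. -101.] d 549.0
blue 858 [253. 204.] [ 479. -159.] d 505.0
green 339 [  8. 147.] [ 434. -476.] d 644.0
green 835 [310. 200.] [ 470. -101.] d 481.0
purple 650 [253. 261.] [ 545. -154.] d 566.0
go (511, -153, 90, 5) -> [-0.19  7.36 -5.69] [1.000e-03 1.569e+00 3.000e-03] | tcp [ 454.  -156.   163.5] yaw 94.9 w 55.6 F [ 0.8 -0.6  0.5] t 41.5
```

View pics/w5.png

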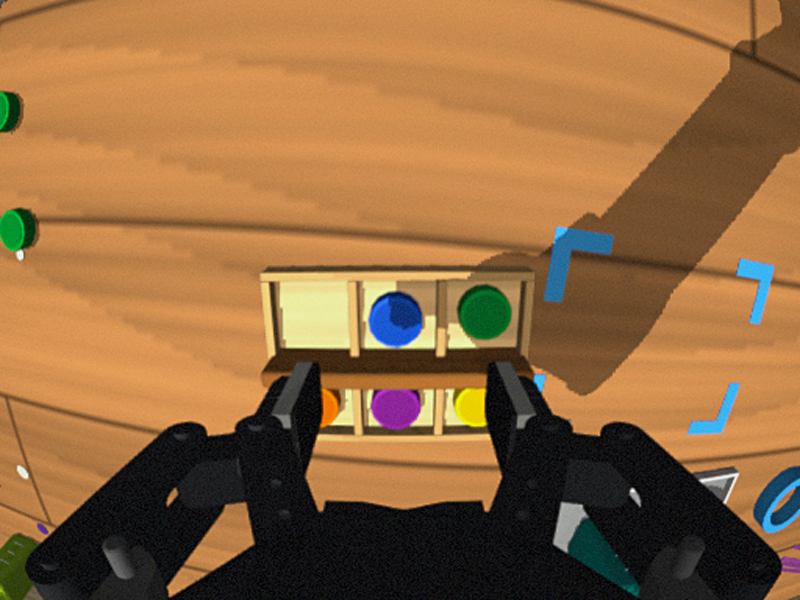

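All five blocks lie flat, one per compartment: blue (395,320), green (485,312), orange (325,408), purple (397,408), yellow (475,407). The rail top runs from about (264,378) to (534,381).

```bash
python3 - <<'E'
from h import *
c=np.load('w5c.npy',allow_pickle=True).item()
k=.64
A=toz(c,264*k-.5,378*k,48,True)[:2];B=toz(c,534*k-.5,381*k,48,True)[:2];print('rail',A,B,(A+B)/2,np.hypot(*(B-A)),np.degrees(np.arctan2(*(B-A)[::-1])))
A=toz(c,262*k,269*k,20,True)[:2];B=toz(c,533*k,268*k,20,True)[:2];print('rim',A,B,np.hypot(*(B-A)),np.degrees(np.arctan2(*(B-A)[::-1])))
p,r,o=tool();print(o['q'].round(2))
# tape corners outer in wrist view (800 px): 
for q in((553,226),(774,266),(740,383),(537,0)):print(toz(c,q[0]*k,q[1]*k,0,True)[:2].round(0))
E
```

```text
rail [ 516.43072691 -239.88384066] [503.93898107 -68.80216092] [ 510.18485399 -154.34300079] 171.53712384136878 94.17611305992853
rim [ 452.59738804 -247.94318715] [437.14920194 -73.17196388] 175.45263445608444 95.0512977576994
[-0.32  0.27  0.61  2.11 -0.22  0.82  2.08]
[411. -57.]
[415. 162.]
[525. 160.]
[255. -83.]
```

Request:
{"op": "play_rows", "data": {
  "deltas": [
    [0, 0, -1, 0, 0.14, 0, 0],
    [0, 0, -2, 0, 0.28, 0, 0],
    [0, 0, -3, 0, 0.42, 0, 0],
    [0, 0, -4, 0, 0.56, 0, 0],
    [-0.1, 0, -5, 0, 0.7, 0, 0],
    [-0.2, 0, -5.65, 0, 0.84, 0, 0],
    [-0.2, 0, -5.65, 0, 0.98, 0, 0],
    [-0.2, 0, -5.65, 0, 1.12, 0, 0]
  ]
}}

```text
t: 42.25
eef_pos: [512.1, -154.8, 162.6]
eef_rot: [-0.682, 0.683, 0.185, -0.185]
ft_force: [0.2, 0.5, -0.1]
gripper_width: 42.9
```

Request:
{"op": "play_rows", "data": {
  "deltas": [
    [0, 0, 0, 0, 0.12, 0, 0],
    [0, 0, 0, 0, 0.25, 0, 0],
    [0, 0, 0, 0, 0.37, 0, 0],
    [0, 0, 0, 0, 0.45, 0, 0],
    [0, 0, 0, 0, 0.45, 0, 0],
    [0, 0, 0, 0, 0.45, 0, 0]
  ]
}}

```text
t: 42.85
eef_pos: [511.3, -154.4, 162.5]
eef_rot: [-0.706, 0.707, 0.031, -0.031]
ft_force: [0.6, -0.3, -0.2]
gripper_width: 42.6
```

```bash
python3 -c "
from h import *
go(510.5,-153.5,30,4.6)"
```

```text
go (510.5, -153.5, 30, 4.6) -> [-0.08 13.25  0.11] [0.001 0.007 0.   ] | tcp [ 511.3 -154.4  162.5] yaw 5.0 w 42.6 F [ 0.6 -0.3 -0.2] t 42.9
```

Request:
{"op": "play_rows", "data": {
  "deltas": [
    [-0.1, 4, 0.1, 0, 0, 0, 0],
    [-0.1, 8, 0.1, 0, 0, 0, 0],
    [-0.1, 11, 0.1, 0, 0, 0, 0],
    [-0.1, 12.7, 0.1, 0, 0, 0, 0],
    [-0.1, 13, 0.1, 0, 0, 0, 0],
    [-0.1, 13, 0.1, 0, 0, 0, 0],
    [-0.1, 13, 0.1, 0, 0, 0, 1],
    [-0.1, 13, 0.1, 0, 0, 0, 1]
  ],
  "squeeze": 60
}}

```text
t: 43.65
eef_pos: [510.3, -153.2, 33.6]
eef_rot: [-0.706, 0.707, 0.031, -0.029]
ft_force: [0.6, 0.3, 0.4]
gripper_width: 14.4
```

Request:
{"op": "play_rows", "data": {
  "deltas": [
    [0, 0, 0, 0, 0, 0, 1],
    [0, 0, 0, 0, 0, 0, 1],
    [0, 0, 0, 0, 0, 0, 1],
    [0, 0, 0, 0, 0, 0, 1]
  ]
}}

```text
t: 44.05
eef_pos: [510.6, -153.2, 33.9]
eef_rot: [-0.706, 0.707, 0.031, -0.029]
ft_force: [0.1, 0.6, 4.6]
gripper_width: 9.8
```

```bash
python3 -c "
from h import *
go(496,54,32,-1.6)"
```

```text
go (496, 54, 32, -1.6) -> [ 0.31  0.18 20.77] [0.    0.113 0.003] | tcp [ 510.6 -153.2   33.9] yaw 4.9 w 9.8 F [0.1 0.6 4.6] t 44.0
```

Rail pinched (width 9.8 mm). Sliding.

Request:
{"op": "play_rows", "data": {
  "deltas": [
    [0, 0, 1, 0, 0, 0, 1],
    [0, 0, 2.5, 0, 0.02, 0, 1],
    [0.1, 0, 4.5, 0, 0.03, 0, 1],
    [0.1, 0, 6.5, 0, 0.04, 0, 1],
    [0.1, 0, 8.5, 0, 0.05, 0, 1],
    [0.2, 0, 10.5, 0, 0.06, 0, 1],
    [0.2, 0, 12.5, 0, 0.07, 0, 1],
    [0.2, 0, 14, 0, 0.08, 0, 1]
  ]
}}

```text
t: 44.85
eef_pos: [500.9, -14.7, 33.9]
eef_rot: [-0.706, 0.708, 0.003, 0.0]
ft_force: [1.1, -7.9, 4.8]
gripper_width: 10.4
```

Request:
{"op": "play_rows", "data": {
  "deltas": [
    [0, 0, 1, 0, 0.01, 0, 1],
    [0, 0, 2, 0, 0.01, 0, 1],
    [0, 0, 2.5, 0, 0.02, 0, 1],
    [0, 0, 2.5, 0, 0.02, 0, 1],
    [0, 0, 2.5, 0, 0.02, 0, 1]
  ]
}}

```text
t: 45.35
eef_pos: [500.6, 10.2, 33.8]
eef_rot: [-0.706, 0.708, -0.004, 0.007]
ft_force: [-0.4, -4.6, 7.8]
gripper_width: 10.2
```

```bash
python3 - <<'E'
from m import *
c=calibration('wrist');im=snapshot('wrist');np.save('w6.npy',im);np.save('w6c.npy',c,allow_pickle=True)
t=snapshot('top');np.save('t6.npy',t)
a=cv2.resize(im[90:282,100:420],(800,480),interpolation=cv2.INTER_CUBIC);save('w6',a)
go(496,54,32,-1.6)
E
```

```text
go (496, 54, 32, -1.6) -> [-0.53  0.18  4.37] [0.002 0.012 0.004] | tcp [500.6  10.2  33.9] yaw -0.9 w 10.3 F [-0.  -5.3  8. ] t 45.5
```

View pics/w6.png

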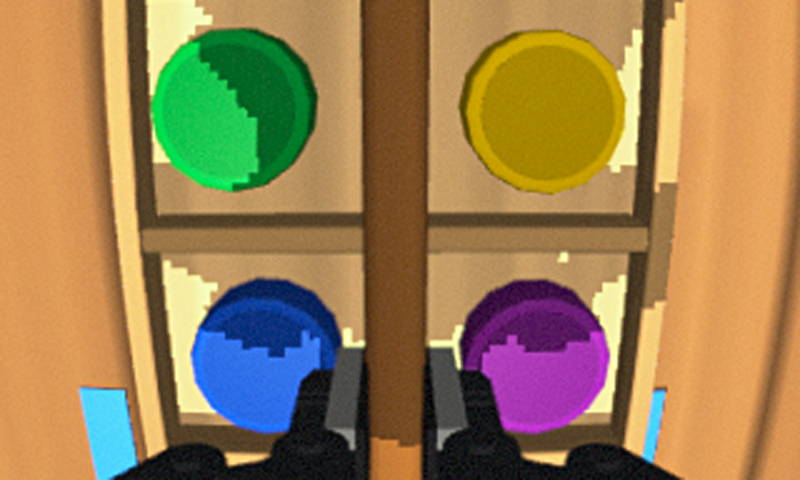

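Blocks lie flat around the pinched rail. Tape shows about 48 px wide on the left (105) and 20 px on the right (655), so the carrier needs about 4 mm more in -x, which agrees with the computed target.

Request:
{"op": "play_rows", "data": {
  "deltas": [
    [-0.1, 0, 1, 0, 0, 0, 1],
    [-0.2, 0, 2, 0, 0.01, 0, 1],
    [-0.4, 0, 3, 0, 0.012, 0, 1],
    [-0.5, 0, 4, 0, 0.012, 0, 1],
    [-0.5, 0, 4.35, 0, 0.012, 0, 1],
    [-0.5, 0, 4.35, 0, 0.012, 0, 1],
    [-0.5, 0, 4.35, 0, 0.012, 0, 1]
  ]
}}

```text
t: 46.15
eef_pos: [496.3, 53.4, 33.9]
eef_rot: [-0.706, 0.708, -0.009, 0.011]
ft_force: [0.8, -5.7, 8.4]
gripper_width: 10.0
```

```bash
python3 - <<'E'
from m import *
c=calibration('wrist');im=snapshot('wrist')
hsv=cv2.cvtColor(im,cv2.COLOR_RGB2HSV)
go(496,54,32,-1.6)
for nm,I,cc,f in(('wrist',im,c,True),('top',snapshot('top'),calibration('top'),False),('side',snapshot('side'),calibration('side'),False)):
  h=cv2.cvtColor(I,cv2.COLOR_RGB2HSV)
  for s,ce,l in comps(h,(98,100,120),(107,255,255),6):
    ys,xs=np.nonzero(l);P=np.array([toz(cc,x,y,0,f)[:2] for x,y in zip(xs,ys)])
    if abs(P.mean(0)-[496,54]).max()<150: print(nm,s[4],P.min(0).round(0),P.max(0).round(0))
E
```

```text
go (496, 54, 32, -1.6) -> [-0.03  0.19  0.06] [ 0.002 -0.001  0.004] | tcp [496.3  53.4  33.9] yaw -1.6 w 10.5 F [-0.4 -6.2  7.3] t 46.2
wrist 1686 [525. 142.] [578. 159.]
wrist 1082 [433. 146.] [467. 161.]
wrist 395 [414. 143.] [434. 161.]
wrist 10 [435. 156.] [437. 159.]
wrist 14 [573. 147.] [576. 153.]
wrist 7 [427. 149.] [428. 152.]
wrist 10 [427. 145.] [430. 148.]
wrist 18 [568. 133.] [570. 141.]
wrist 11 [418. 142.] [421. 144.]
wrist 25 [426. 131.] [427. 144.]
wrist 9 [414. 139.] [417. 141.]
wrist 15 [413. 129.] [415. 138.]
wrist 8 [570. 128.] [570. 132.]
wrist 6 [577. 125.] [577. 128.]
wrist 13 [576. 115.] [577. 122.]
wrist 11 [569. 115.] [569. 121.]
wrist 9 [426. 119.] [426. 124.]
wrist 18 [413. 116.] [419. 123.]
wrist 10 [570. 113.] [576. 114.]
wrist 7 [421. 116.] [426. 117.]
wrist 74 [411. -33.] [422. -18.]
wrist 80 [564. -36.] [574. -21.]
top 51 [527. -52.] [573. -12.]
top 8 [447. -52.] [463. -40.]
top 15 [420. 121.] [428. 141.]
side 32 [417. 118.] [431. 161.]
side 26 [565. 117.] [578. 155.]
side 76 [523. -56.] [575. -16.]
side 73 [414. -54.] [461. -14.]
```

Request:
{"op": "play_rows", "data": {
  "deltas": [
    [0, 0, 0, 0, 0, 0, 0.3],
    [0, 0, 0, 0, 0, 0, 0.2],
    [0, 0, 0, 0, 0, 0, 0.2],
    [0, -3, 0, 0, 0, 0, 0.2],
    [0, -7, 0, 0, 0, 0, 0.2],
    [-2, -11, 0, 0, 0, 0, 0.2],
    [-5, -15, 0, 0, 0, 0, 0.2],
    [-7, -19, 0, 0, 0, 0, 0.2]
  ]
}}

```text
t: 47.1
eef_pos: [431.0, 58.2, 211.7]
eef_rot: [-0.707, 0.707, -0.009, 0.01]
ft_force: [-0.6, 1.4, 1.6]
gripper_width: 34.3
```

Request:
{"op": "play_rows", "data": {
  "deltas": [
    [0, 0, 0, 0, 0, 0, 0.2],
    [0, 0, 0, 0, 0, 0, 0.2],
    [0, 0, 0, 0, 0, 0, 0.2]
  ]
}}

```text
t: 47.4
eef_pos: [432.6, 58.7, 210.6]
eef_rot: [-0.707, 0.707, -0.007, 0.01]
ft_force: [-0.1, 0.1, -0.3]
gripper_width: 34.4
```

```bash
python3 - <<'E'
from m import *
c=calibration('wrist');im=snapshot('wrist');np.save('w7.npy',im);np.save('w7c.npy',c,allow_pickle=True)
print([proj(c,p,True).round(0).tolist() for p in((410,-60,0),(580,165,0),(410,165,0),(580,-60,0))])
a=cv2.resize(im[40:340,70:470],(800,600),interpolation=cv2.INTER_CUBIC);save('w7',a)
go(496,54,32,-1.6)
E
```

```text
[[243.0, 251.0], [376.0, 78.0], [236.0, 75.0], [366.0, 246.0]]
go (496, 54, 32, -1.6) -> [ 6.28 17.88 -0.21] [0.002 0.002 0.004] | tcp [432.6  58.1 210.5] yaw -1.5 w 34.0 F [-0.2 -1.  -0.3] t 47.5
```

View pics/w7.png

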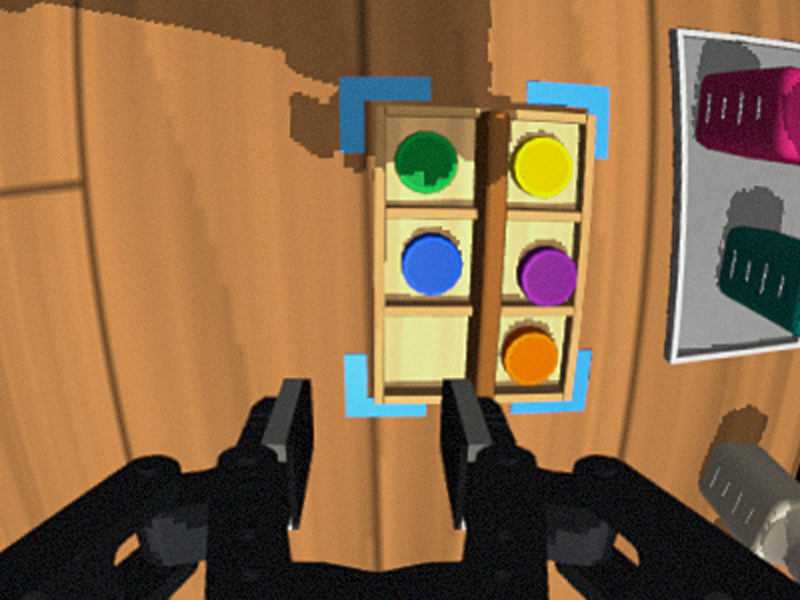

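Carrier with all five blocks sits within the tape: tape outer corners (340,77), (609,89), (587,411), (346,416); rim corners about (368,101), (596,114), (575,402), (375,402). Checking numerically.

```bash
python3 - <<'E'
from m import *
c=np.load('w7c.npy',allow_pickle=True).item();im=np.load('w7.npy')
f=lambda L,z:np.array([toz(c,u/2+70-.25,v/2+40-.25,z,True)[:2] for u,v in L])
def rep(n,P):
    d=(P[0]-P[3]+P[1]-P[2]);print(n,P.round(1).tolist(),'centre',P.mean(0).round(1),'yaxis',np.degrees(np.arctan2(d[1],d[0])).round(2))
rep('tape',f([(340,77),(609,89),(587,411),(346,416)],0))
rep('rim',f([(368,101),(596,114),(575,402),(375,402)],20))
# rim/tape edge columns along horizontal scanlines
hsv=cv2.cvtColor(im,cv2.COLOR_RGB2HSV);t=cv2.inRange(hsv,np.array((95,90,60)),np.array((110,255,255)))
ys,xs=np.nonzero(t);P=np.array([toz(c,x,y,0,True)[:2] for x,y in zip(xs,ys)]);k=(abs(P-[495,54])<[95,125]).all(1);P=P[k]
bl=[]
for sx in(-1,1):
  for sy in(-1,1):
    q=P[(sx*(P[:,0]-495)>0)&(sy*(P[:,1]-54)>0)];e=q[np.argmax((q-[495,54])@[sx,sy])];
    lo,hi=np.percentile(q,[1,99],axis=0);print('tape corner',sx,sy,'visible x',lo[0].round(1),hi[0].round(1),'y',lo[1].round(1),hi[1].round(1))
# rail via top
blocks(im,c,['orange','yellow','blue','green','purple'],20,True,200,4000)
E
```

```text
tape [[414.2, 161.1], [577.7, 156.5], [576.3, -58.6], [409.9, -54.5]] centre [494.5  51.2] yaxis 89.24
rim [[430.3, 145.4], [561.2, 139.8], [558.9, -40.6], [429.7, -34.6]] centre [495.   52.5] yaxis 89.53
tape corner -1 -1 visible x 410.8 481.7 y -54.4 53.5
tape corner -1 1 visible x 413.6 477.8 y 54.6 160.1
tape corner 1 -1 visible x 522.0 573.8 y -57.2 -13.0
tape corner 1 1 visible x 525.6 576.3 y 115.3 158.2
orange 499 [336. 219.] [527.  -9.] d 528.0
yellow 684 [341. 123.] [529. 108.] d 540.0
blue 679 [285. 172.] [464.  52.] d 467.0
green 726 [283. 121.] [462. 111.] d 475.0
purple 645 [344. 178.] [534.  43.] d 536.0
```

Carrier centre is within about 1.5 mm of the tape centre, and within 0.3° in yaw, in the same view. One last overall look, then hand in.

```bash
python3 tq.py; python3 -c "
from h import *
save('fin',cv2.resize(snapshot('side')[40:300,100:440],(784,600),interpolation=cv2.INTER_CUBIC))"
```

```text
[0.045 0.03  0.007] [-0.2 -1.  -0.3] 34.02 47.45
teal [291, 173, 17, 34, 502] [299. 190.]
mag [278, 158, 15, 33, 439] [285. 174.]
```

View pics/fin.png

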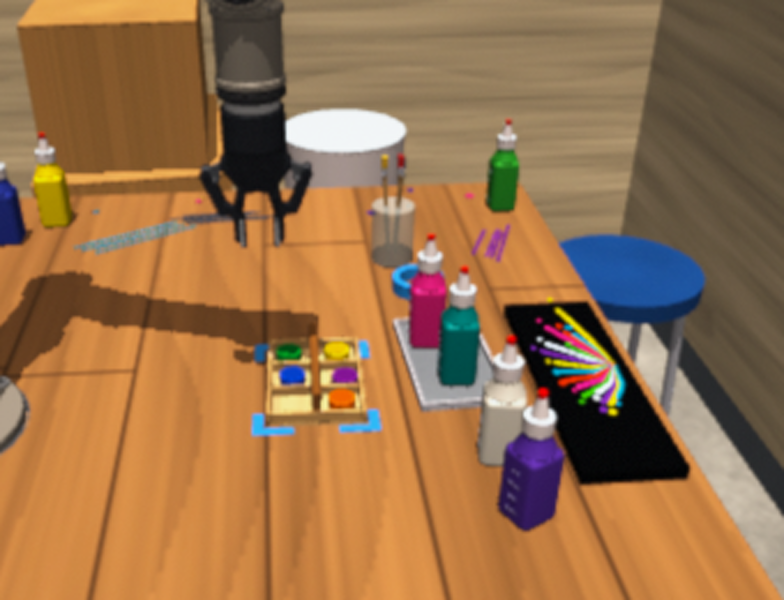

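The final view shows both bottles upright in the tray (430,300 and 460,335), the carrier with five blocks inside the tape corners (315,380), and the other items untouched.

```bash
python3 -c "
from bench import bot
print(bot.hand_in())"
```

```text
the job is handed in; nothing more can be done
None
```

The job is done and handed in at about 47 s of robot time; no verdict was reported.

- **Bottles:** Both fallen bottles, teal and magenta, stand upright with spouts up in the drip tray.
- **Blocks:** The five blocks present (yellow, blue, green, orange, purple) lie flat, one per compartment. There was no red block. Green was the look-alike nearest the base.
- **Carrier:** I slid the loaded carrier along the bench by its rail, without lifting it, into the tape corners.

**Last checks:**
- The wrist view put the carrier about 0.5 mm (x) and 1.3 mm (y) from the tape centre, with about 0.3° of yaw difference.
- The side view showed both bottles upright. The white and purple bottles, the brush jar and the tape roll looked undisturbed; I did not measure them. The gripper was clear of everything.

**Disagreements:**
- One deliberate regrip of the green block missed because it was too high. I found the block again and picked it up.
- Tape-centre readings from different views differed by 2–3 mm, so the check above compares carrier and tape in the same picture.

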